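# Fill the cooling tray by flavour

### The arm

A 6-joint arm with a two-finger parallel gripper is mounted at the origin on the work surface. World frame = base frame: x ahead of the robot, y to its left, z up, the work surface at z = 0. Lengths are in mm, angles in rad, forces in N, time in s.
With the tool pointing down it reaches from about 400 to 925 mm from the base axis. Payload 12.5 kg.
Tool frame: the origin (TCP) lies on the centre line of the jaws, within the pads' length; the fingertips stand 19 mm ahead of it and the grasp point (between the pads) is the TCP; y points along the fingers, x is the direction in which the jaws open and shut, and the axes are right-handed (so a half turn about y gives the same grasp; the last joint's range is limited). The gripper opens to 95 mm and grips with 3 to 60 N. Pads are 20 mm wide; open, the fingers measure 119 mm over their backs; the gripper's body (75 mm by 180 mm) begins 59 mm behind the grasp point.
Start: joints at [-1.244, 0.491, 1.559, -0, 1.092, -0.106], TCP at [262.158, -567.378, 233.661] pointing down, gripper open.
Joint ranges: [-3.1, 3.1], [-0.84, 2.19], [0.05, 2.79], [-1.13, 4.28], [0.06, 2.93], [-2.69, 2.69]. Speed limits (rad/s): [2.22, 2.22, 2.79, 3.14, 3.14, 3.14].

### API

Orientations are given as [roll, pitch, yaw] about the fixed x, y, z axes, in that order (R = Rz(yaw) Ry(pitch) Rx(roll)).
In Python, from cell import env gives the robot as it stands. The module is installed in compiled form; this text tells all that it offers.
- The arm moves only by the tool move_arm, never from a script. Its argument "rows" is a list of rows, each an object of numbers: "tx", "ty", "tz": the shift along the tool's x, y, z in cm; "rx", "ry", "rz": the turn, a rotation vector about the tool's x, y, z in rad; "grip": the opening in per cent of the stroke, from 0 (shut) to 100 (fully open). In form: [{"tx": .., "ty": .., "tz": .., "rx": .., "ry": .., "rz": .., "grip": ..}, ...]. A call has 1 to 10 rows; each row shifts and turns the commanded pose from where the row before left it, along the tool's axes as they then stand; what a row does not reach is not made up. A row lasts 1/12 s, in which the tool goes at most 41.7 mm and 7.16 degrees, less where a joint would pass 70% of its speed; a pose out of reach is approached as far as the arm can. A call is refused whole if a number of a shift passes 4.17 or a number of a turn 0.125, either way. A call with a gripper value outside its range is refused whole. The fingers move at their own pace and stop on an object; the grip force is fixed at half the most. Time passes only in rows, so rows that do not move let the fingers close. It gives the time, the measured TCP pose, the force and the opening at its end, in the units of the state.
- env.state(): the state, without advancing time (a new reading comes with each control period).
- env.read_camera(name): name is "side" or "top" or "wrist"; returns (picture, depth): 400x640x3 uint8, blue, green, red; 400x640 float32, mm along the optical axis (not along the pixel's ray), 0 where there is no reading.
- env.calibration(name): a dict with "vertical_fov" (degrees; the focal length in pixels is half the picture's height over the tangent of half this angle, whatever the lens; pixels are square), "cx", "cy" (the principal point, pixels), "eye" and "rotation" of the camera in the world. Camera axes: x right, y up, looking along -z (the intrinsics and any distortion apply to the point x, -y, -z); pixel columns grow to the right and rows downward; lengths in mm; the calibration is good to about 2 mm. The wrist camera is an equidistant fisheye: a pixel r from the principal point sees the ray r / f radians off the axis. A picture is of the moment at which its call begins: read the wrist's pose just before it. calibration takes no time and is no camera call; for the wrist camera it gives the pose at the moment of the call.
- env.job_done(): hands the job in, once; it reports no verdict.
The state is a dict: "t": time; "joints": joint angles; "qvel": joint speeds; "tau": joint torques, N m; "eef_pos": TCP position; "tcp_rot": TCP orientation; "ft_force": force on the tool from outside, world axes, zero at the start; "moment": the same for the moment, N m; "opening": opening from 0.0 (shut) to 1.0 (fully open).
Only numpy, scipy, OpenCV 4.12 (cv2) and the standard library are available. Lean on these libraries where they do the work, as an engineer would, in place of code of your own. Each camera call takes 0.05 s, during which the arm holds its last target.

### The job

Put the four loose whole cookies (two golden, two green) into the four empty pockets of the cooling tray, one to a pocket, upright on their horns and lengthwise in the pocket, golden ones in the row that already has a golden cookie and green ones in the row that already has a green cookie. Set them down gently, they must not be dropped. Leave the scorched cookie, the broken cookie and the flat wafer where they lie, and leave the two cookies already in the tray in their pockets.

Things in the scene. Friction and masses are not known exactly. Their poses are not given: they have to be found in the camera images.
- tray: fixed pale perforated tray, 290 (x) by 200 (y) mm, on a brown board; origin on the bench under its centre, z up. Six pockets 76 (x) by 46 (y) mm, centres at x = -85, 0, +85 mm; a row is the three at y = +45, or at -45 mm. Sheet top 18 mm, pocket floor 12 mm over the bench: a seated cookie's centre is at 36 mm. Taken: the two at x = +85; empty: the four at x = -85 and 0
- golden_1_center (a point): loose golden folded cookie, 66 mm long (own x) by 34 mm thick (own y) by 48 mm high, 14 g, standing on its two horns, arched crown up; point: its centre, 24 mm above its underside, z up. Grip it across its near-flat broad sides (along y). On the bench, right of the tray (-y), any yaw, about 85 mm or more from its neighbours; is to go in the tray
- golden_2_center (a point): loose golden folded cookie, 66 mm long (own x) by 34 mm thick (own y) by 48 mm high, 14 g, standing on its two horns, arched crown up; point: its centre, 24 mm above its underside, z up. Grip it across its near-flat broad sides (along y). On the bench, right of the tray (-y), any yaw, about 85 mm or more from its neighbours; is to go in the tray
- green_1_center (a point): loose green folded cookie, 66 mm long (own x) by 34 mm thick (own y) by 48 mm high, 14 g, standing on its two horns, arched crown up; point: its centre, 24 mm above its underside, z up. Grip it across its near-flat broad sides (along y). On the bench, right of the tray (-y), any yaw, about 85 mm or more from its neighbours; is to go in the tray
- green_2_center (a point): loose green folded cookie, 66 mm long (own x) by 34 mm thick (own y) by 48 mm high, 14 g, standing on its two horns, arched crown up; point: its centre, 24 mm above its underside, z up. Grip it across its near-flat broad sides (along y). On the bench, right of the tray (-y), any yaw, about 85 mm or more from its neighbours; is to go in the tray
- golden_set_center (a point): golden folded cookie, 66 mm long (own x) by 34 mm thick (own y) by 48 mm high, 14 g, standing on its two horns, arched crown up; point: its centre, 24 mm above its underside, z up. Already seated in the tray pocket at x = +85 mm, in the row at y = +45 or -45 mm (changes from start to start): it marks the golden row. Stays there
- green_set_center (a point): green folded cookie, 66 mm long (own x) by 34 mm thick (own y) by 48 mm high, 14 g, standing on its two horns, arched crown up; point: its centre, 24 mm above its underside, z up. Already seated in the tray pocket at x = +85 mm, in the row at y = +45 or -45 mm (changes from start to start): it marks the green row. Stays there
- scorched: burnt, nearly black cookie, the same shape and size as the good ones, among them on the bench; origin at the centre of its underside; leave it
- broken: broken golden half cookie, about 32 by 48 mm, 28 mm high, lying on its side among the others; origin at the centre of its underside; leave it
- wafer: flat, unfolded round golden wafer, 76 mm across, 6 mm thick, among the others; origin at the centre of its underside; leave it. (A small open steel cup, 48 mm across, 42 mm high, not listed, also stands among the loose things.)
Not all that is in view belongs to the job. Leave any blue look-alike of the part that bears golden_1_center alone.

How it is judged (in metres and radians):
At the end, for the whole second after the job is handed in: each cookie, loose or first, stands in its own pocket of its colour's row: centre within 13 mm of the pocket's along and across, below 39.5 mm, upright within 0.15 rad, lengthwise within 0.4 rad, at rest; scorched, broken and wafer within 20 mm of their starts (((y of each of golden_1_center, golden_2_center, golden_set_center in the frame of tray above 0 m and y of each of green_1_center, green_2_center, green_set_center in the frame of tray below 0 m) or (y of each of green_1_center, green_2_center, green_set_center in the frame of tray above 0 m and y of each of golden_1_center, golden_2_center, golden_set_center in the frame of tray below 0 m)) and (x of golden_1_center in the frame of tray between -0.098 and -0.072 m or x of golden_1_center in the frame of tray between -0.013 and 0.013 m or x of golden_1_center in the frame of tray between 0.072 and 0.098 m) and (y of golden_1_center in the frame of tray between -0.058 and -0.032 m or y of golden_1_center in the frame of tray between 0.032 and 0.058 m) and z of each of golden_1_center, golden_2_center, golden_set_center, green_1_center, green_2_center, green_set_center in the frame of tray below 0.0395 m and angle between each of golden_1_center, golden_2_center, golden_set_center, green_1_center, green_2_center, green_set_center's own z axis and vertical below 0.15 rad and angle between the x axis of each of golden_1_center, golden_2_center, golden_set_center, green_1_center, green_2_center, green_set_center and the x axis of tray, either way round below 0.4 rad and linear speed of each of golden_1, golden_2, golden_set, green_1, green_2, green_set below 0.02 m/s and (x of golden_2_center in the frame of tray between -0.098 and -0.072 m or x of golden_2_center in the frame of tray between -0.013 and 0.013 m or x of golden_2_center in the frame of tray between 0.072 and 0.098 m) and (y of golden_2_center in the frame of tray between -0.058 and -0.032 m or y of golden_2_center in the frame of tray between 0.032 and 0.058 m) and (x of golden_set_center in the frame of tray between -0.098 and -0.072 m or x of golden_set_center in the frame of tray between -0.013 and 0.013 m or x of golden_set_center in the frame of tray between 0.072 and 0.098 m) and (y of golden_set_center in the frame of tray between -0.058 and -0.032 m or y of golden_set_center in the frame of tray between 0.032 and 0.058 m) and (x of green_1_center in the frame of tray between -0.098 and -0.072 m or x of green_1_center in the frame of tray between -0.013 and 0.013 m or x of green_1_center in the frame of tray between 0.072 and 0.098 m) and (y of green_1_center in the frame of tray between -0.058 and -0.032 m or y of green_1_center in the frame of tray between 0.032 and 0.058 m) and (x of green_2_center in the frame of tray between -0.098 and -0.072 m or x of green_2_center in the frame of tray between -0.013 and 0.013 m or x of green_2_center in the frame of tray between 0.072 and 0.098 m) and (y of green_2_center in the frame of tray between -0.058 and -0.032 m or y of green_2_center in the frame of tray between 0.032 and 0.058 m) and (x of green_set_center in the frame of tray between -0.098 and -0.072 m or x of green_set_center in the frame of tray between -0.013 and 0.013 m or x of green_set_center in the frame of tray between 0.072 and 0.098 m) and (y of green_set_center in the frame of tray between -0.058 and -0.032 m or y of green_set_center in the frame of tray between 0.032 and 0.058 m)); the robot touches nothing.
It fails at once if the scorched cookie, the broken one or the flat wafer is shifted by more than 20 mm (distance of any of scorched, broken, wafer from where it was at the start of the episode above 0.02 m).
It fails at once if a cookie already in the tray is shifted by more than 15 mm (distance of any of golden_set_center, green_set_center from where it was at the start of the episode above 0.015 m).
It fails at once if a cookie is dropped: let go with its underside more than 60 mm above the bench ((height (world z) of golden_1_center above 0.084 m and contact force between the fingers and golden_1 below 0.02 N) or (height (world z) of golden_2_center above 0.084 m and contact force between the fingers and golden_2 below 0.02 N) or (height (world z) of green_1_center above 0.084 m and contact force between the fingers and green_1 below 0.02 N) or (height (world z) of green_2_center above 0.084 m and contact force between the fingers and green_2 below 0.02 N)).
It also fails if it takes over 104 s, if anything falls off the work surface, if the arm or the gripper's body presses on something with over 40 N, if the wrist force passes 120 N, or if a joint passes its speed limit or range.

## Working session

There is one attempt and no reset: what is moved stays moved. The work goes in short steps, Python scripts to look and compute and a tool call to move; the robot and the scene stay as the last step left them, time stands still between calls to the robot, and variables do not carry over. Pictures are saved under pics/ and viewed, and the job is handed in when it is done.

Besides the shell and the picture viewer there is one more tool, called after ">>>" as a command line: name --argument value ..., lists and objects as JSON in quotes. move_arm: Moves the arm, as the interface text tells. Its arguments: {"type":"object","properties":{"rows":{"type":"array"}},"required":["rows"]}

```bash
mkdir -p pics; ls; python3 - <<'E'
from cell import env
import cv2,numpy as np
print(env.state())
for n in ["top","side","wrist"]:
    print(n,env.calibration(n))
    p,d=env.read_camera(n); cv2.imwrite(f"pics/{n}0.png",p); np.save(f"{n}0.npy",d)
E
```

```text
pics
{'t': 0.0, 'joints': array([-1.24355757e+00,  4.91563272e-01,  1.55946035e+00,  2.61655701e-05,
        1.09168697e+00, -1.05615684e-01]), 'qvel': array([0.00090863, 0.00036421, 0.00051765, 0.00120292, 0.00048686,
       0.00083292]), 'tau': array([-2.01046321e-03, -6.12645149e+01, -2.58183521e+01,  6.91264146e-02,
        4.81540232e-02, -1.45543781e-04]), 'eef_pos': array([ 262.10944642, -567.136243  ,  233.05567305]), 'tcp_rot': array([-1.57065540e+00,  1.10926667e-03, -1.13795388e+00]), 'ft_force': array([-0.45495902,  0.82918472, -0.82781751]), 'moment': array([ 0.04064298, -0.01544049,  0.0640896 ]), 'opening': 1.0008491184978745}
top {'vertical_fov': 48.7009884920617, 'cx': 317.1413871154622, 'cy': 202.10832259228528, 'eye': array([481.84156921,   9.53715929, 922.51185428]), 'rotation': array([ 0.07940021,  0.00856421, -1.56904502])}
side {'vertical_fov': 53.43747412992654, 'cx': 325.38447664418624, 'cy': 197.23982842653277, 'eye': array([366.73840382, 659.75943848, 598.47776821]), 'rotation': array([ 0.9227261 , -0.00955854, -2.86626122])}
wrist {'vertical_fov': 65.70646984690485, 'cx': 319.6257770626117, 'cy': 200.9537029782881, 'eye': array([ 330.95510733, -536.1396528 ,  385.46337051]), 'rotation': array([-2.69364545e-01,  1.07193591e-03, -1.13715595e+00])}
```

View pics/top0.png

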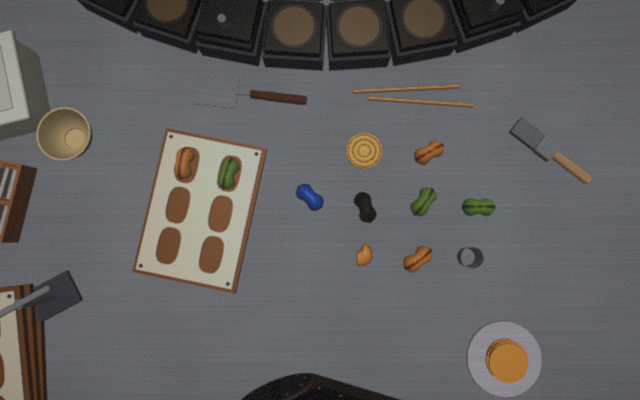

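View pics/side0.png

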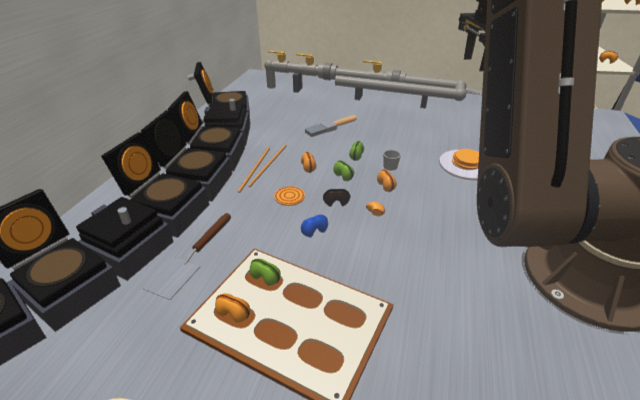

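View pics/wrist0.png

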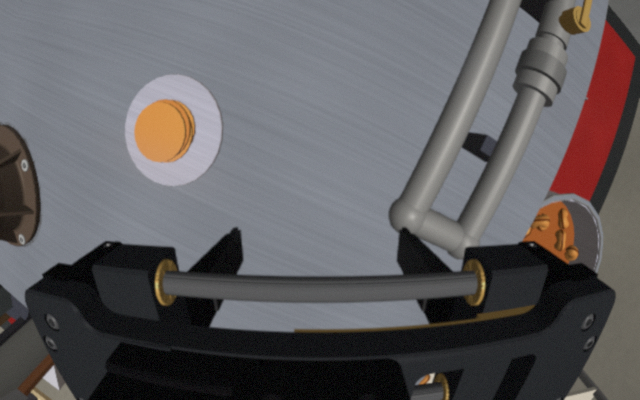

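The top view shows golden cookies at (430,152) and (418,258), and green ones at (424,201) and (479,207). In the tray, golden is set at (186,163) and green at (229,172).

Things that could be mistaken for them:
- blue look-alike (309,196)
- scorched cookie (365,207)
- broken half (364,254)
- wafer (364,150)
- stacked wafers on the plate (508,360)
- the cookies already set in the tray

Next I'll measure and take a close crop.

```bash
cat > h.py <<'E'
from cell import env
import cv2,numpy as np
from scipy.spatial.transform import Rotation as R
def cloud(name,d,cal):
    f=200/np.tan(np.radians(cal['vertical_fov'])/2)
    v,u=np.mgrid[0:400,0:640].astype(float)
    c=np.stack([(u-cal['cx'])/f*d,-(v-cal['cy'])/f*d,-d],-1)
    return c@R.from_euler('xyz',cal['rotation']).as_matrix().T+cal['eye']
def proj(p,cal):
    f=200/np.tan(np.radians(cal['vertical_fov'])/2)
    c=(np.asarray(p)-cal['eye'])@R.from_euler('xyz',cal['rotation']).as_matrix()
    return cal['cx']-f*c[...,0]/c[...,2], cal['cy']+f*c[...,1]/c[...,2]
def masks(p):
    h=cv2.cvtColor(p,cv2.COLOR_BGR2HSV)
    return {'gold':cv2.inRange(h,(5,120,60),(25,255,255)),'green':cv2.inRange(h,(35,80,30),(85,255,255))}
E
python3 - <<'E'
from h import *
for name in ['top','side']:
    cal=env.calibration(name); p=cv2.imread(f'pics/{name}0.png'); d=np.load(f'{name}0.npy')
    P=cloud(name,d,cal)
    if name=='top':
        cv2.imwrite('pics/crop0.png',cv2.resize(p[120:290,290:510],None,fx=3.5,fy=3.4))
        print('bench z',P[310,300],P[230,450],P[100,150])
    for k,m in masks(p).items():
        m=cv2.morphologyEx(m,cv2.MORPH_CLOSE,np.ones((5,5)))
        n,l,s,c=cv2.connectedComponentsWithStats(m)
        for i in range(1,n):
            if 80<s[i,4]<3000:
                q=P[(l==i)&(d>0)]; q=q[q[:,2]>8]
                if len(q)<30: continue
                r=cv2.minAreaRect(q[:,:2].astype(np.float32))
                w,v=np.linalg.eigh(np.cov(q[:,:2].T)); 
                print(name,k,c[i].round(),s[i,4],'rect',np.round(r[0],1),np.round(r[1],1),round(r[2],1),'pca',round(np.degrees(np.arctan2(v[1,1],v[0,1])),1),'mean',q.mean(0).round(1),'z',np.percentile(q[:,2],[2,98]).round(1))
    # tray sheet
    h=cv2.cvtColor(p,cv2.COLOR_BGR2HSV); m=cv2.inRange(h,(15,10,150),(40,90,255))
    n,l,s,c=cv2.connectedComponentsWithStats(m); 
    for i in range(1,n):
        if s[i,4]>3000:
            q=P[(l==i)&(d>0)]; q=q[abs(q[:,2]-np.median(q[:,2]))<5]; r=cv2.minAreaRect(q[:,:2].astype(np.float32)); print(name,'tray',c[i],s[i,4],r,q[:,2].mean())
E
```

```text
bench z [ 3.32734662e+02  5.24161156e+01 -2.70845612e-01] [ 497.39997339 -259.1270046    -1.53524542] [772.43461164 373.64059896   5.27500338]
top gold [406.  88.] 298 rect [ 795.7 -169.5] [  6.1 219.3] 2.7 pca 92.8 mean [ 796.  -170.9    9.1] z [ 8.  11.1]
top gold [279.  96.] 267 rect [776.6  99.9] [114.7  13.7] 83.9 pca 83.3 mean [775.8  98.1  19.1] z [15.5 22.5]
top gold [420. 101.] 286 rect [ 767.9 -199.9] [221.6   6.4] 86.1 pca 85.9 mean [ 767.9 -201.     9.3] z [ 8.  11.7]
top gold [211. 216.] 1040 rect [539.4 260.5] [216.1 303.8] 78.4 pca 166.7 mean [526.3 235.8  12.2] z [ 9.  15.7]
top gold [364. 150.] 963 rect [662.7 -79.2] [65.5 66.5] 66.3 pca 75.0 mean [664.6 -77.8   8.7] z [ 8.  11.3]
top gold [429. 152.] 401 rect [ 655.4 -209.3] [32.3 57.6] 30.0 pca 120.1 mean [ 654.  -207.3   41. ] z [28.9 48.8]
top gold [186. 164.] 660 rect [631.9 285.4] [34.1 72. ] 76.4 pca 167.1 mean [628.8 282.3  40.9] z [10.1 61.1]
top gold [234. 173.] 133 rect [615.2 192.5] [72.2 35.3] 3.3 pca 177.7 mean [615.  188.8  17.5] z [ 9.9 41.3]
top gold [  9. 193.] 421 rect [555. 655.] [ 64.7 156.5] 79.
[... 4026 characters left out ...]
65.3 320.   12. ] z [10.  14.1]
side green [356. 150.] 173 rect [ 542.9 -299. ] [31.2 52. ] 3.8 pca 82.3 mean [ 540.8 -291.8   35.6] z [18.5 47.8]
side green [343. 170.] 243 rect [ 555.9 -189.8] [23.5 59.4] 61.2 pca 150.9 mean [ 552.6 -185.5   34.4] z [14.8 47.3]
side green [264. 271.] 529 rect [608.9 202.6] [29.1 61.2] 73.1 pca 169.1 mean [605.8 206.9  48.7] z [27.7 60.3]
side tray [370.01314286  37.21364286] 14000 ((846.487548828125, -1936.17333984375), (51.51103591918945, 1421.734130859375), 89.50663757324219) -97.62394787274003
side tray [294.16326347 325.23756409] 11117 ((540.4437255859375, 259.0384216308594), (205.0828857421875, 293.9558410644531), 78.44107055664062) 18.057521027483876
```

View pics/crop0.png

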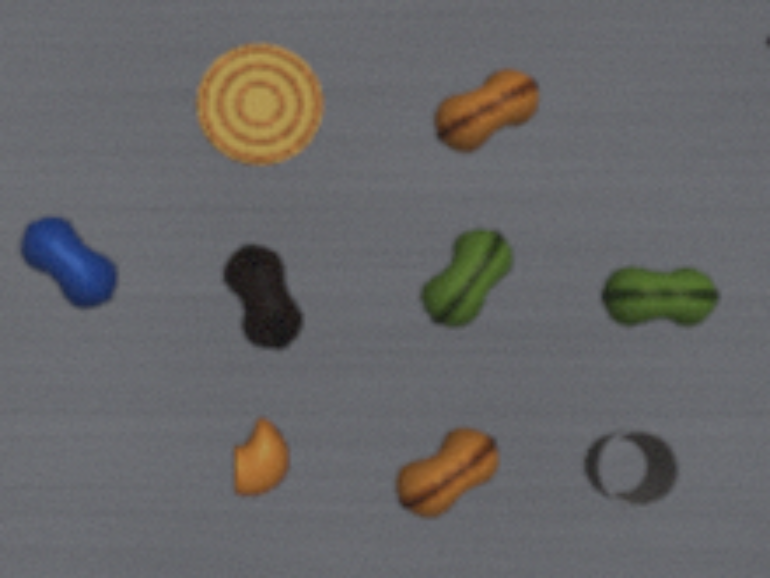

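```bash
cat >> h.py <<'E'
def toplane(u,v,cal,z):
    f=200/np.tan(np.radians(cal['vertical_fov'])/2)
    c=np.stack([(np.asarray(u,float)-cal['cx'])/f,-(np.asarray(v,float)-cal['cy'])/f,-np.ones(np.shape(u))],-1)
    r=c@R.from_euler('xyz',cal['rotation']).as_matrix().T
    return (cal['eye']+r*((z-cal['eye'][2])/r[...,2])[...,None])[...,:2]
def go(x,y,z,yaw,maxstep=35):
    s=env.state(); p=s['eef_pos']; r=R.from_euler('xyz',s['tcp_rot']).as_matrix()
    yw=np.degrees(np.arctan2(r[1,0],r[0,0]))
    t=r.T@(np.array([x,y,z])-p)/10
    n=int(np.ceil(np.linalg.norm(t)*10/maxstep)) or 1
    e=r.T@[0,0,-1]
    print('at',p.round(1),'yaw',round(yw,2),'shift cm',t.round(2),'rows',n,'each',(t/n).round(2),'ry total rad',round(-np.radians((yaw-yw+180)%360-180),3),'down in tool',e.round(3),'F',s['ft_force'].round(1),'open',round(s['opening'],3),'t',round(s['t'],2))
E
python3 - <<'E'
from h import *
cal=env.calibration('top'); p=cv2.imread('pics/top0.png')
for k,m in masks(p).items():
    m=cv2.morphologyEx(m,cv2.MORPH_CLOSE,np.ones((5,5)))
    n,l,s,c=cv2.connectedComponentsWithStats(m)
    for i in range(1,n):
        if 350<s[i,4]<470 and 400<c[i][0]<500:
            v,u=np.nonzero(l==i)
            q=toplane(u,v,cal,28); r=cv2.minAreaRect(q.astype(np.float32)); w,ve=np.linalg.eigh(np.cov(q.T))
            print(k,c[i].round(),np.round(r[0],1),np.round(r[1],1),round(r[2],1),q.mean(0).round(1),round(np.degrees(np.arctan2(ve[1,1],ve[0,1])),1))
go(655,-209,130,30)
E
```

```text
gold [429. 152.] [ 656.7 -211.3] [32.  60.9] 29.9 [ 656.6 -210.6] 119.8
gold [418. 259.] [ 439.7 -184.3] [32.5 60.9] 37.2 [ 439.6 -184.5] 126.2
green [423. 201.] [ 555.4 -197.4] [32.2 60.2] 54.9 [ 555.1 -197.6] 144.1
green [478. 206.] [ 544.5 -309. ] [30.4 62.6] 0.1 [ 544.5 -308. ] 90.1
at [ 262.1 -567.2  233.2] yaw -65.2 shift cm [-16.03  10.34  50.69] rows 16 each [-1.    0.65  3.17] ry total rad -1.662 down in tool [ 0.001  1.    -0.   ] F [-0.2  0.2 -0.4] open 1.003 t 0.15
```

>>> move_arm --rows '[{"tx":-1,"ty":0,"tz":3.17,"grip":75},{"tx":-1,"ty":0,"tz":3.17,"grip":75},{"tx":-1,"ty":0.5,"tz":3.17,"grip":75},{"tx":-1,"ty":0.5,"tz":3.17,"grip":75},{"tx":-1,"ty":0.5,"tz":3.17,"grip":75},{"tx":-1,"ty":0.5,"tz":3.17,"grip":75},{"tx":-1,"ty":0.5,"tz":3.17,"grip":75},{"tx":-1,"ty":0.5,"tz":3.17,"grip":75},{"tx":-1,"ty":0.5,"tz":3.17,"grip":75},{"tx":-1,"ty":0.5,"tz":3.17,"grip":75}]'

```text
validation failed for argument at $.ro...
```

>>> move_arm --rows '[{"tx":-1,"ty":0.5,"tz":3.17,"grip":75},{"tx":-1,"ty":0.5,"tz":3.17,"grip":75},{"tx":-1,"ty":0.5,"tz":3.17,"grip":75},{"tx":-1,"ty":0.5,"tz":3.17,"grip":75},{"tx":-1,"ty":0.5,"tz":3.17,"grip":75},{"tx":-1,"ty":0.5,"tz":3.17,"grip":75},{"ry":-0.119,"grip":75},{"ry":-0.119,"grip":75},{"ry":-0.119,"grip":75},{"ry":-0.119,"grip":75}]'

```text
validation failed for argument at $.ro...
```

>>> move_arm --rows '[{"ry":-0.119,"grip":75},{"ry":-0.119,"grip":75},{"ry":-0.119,"grip":75},{"ry":-0.119,"grip":75},{"ry":-0.119,"grip":75},{"ry":-0.119,"grip":75},{"ry":-0.119,"grip":75},{"ry":-0.119,"grip":75},{"ry":-0.119,"grip":75},{"ry":-0.119,"grip":75}]'

```text
validation failed for argument at $.ro...
```

```bash
python3 - <<'E'
from h import *
go(656,-210.5,30,30)
print(env.calibration('wrist'))
p,d=env.read_camera('wrist'); cv2.imwrite('pics/w1.png',p)
p,d=env.read_camera('top'); cv2.imwrite('pics/t1.png',p)
E
```

```text
at [ 262.1 -567.2  233.2] yaw -65.2 shift cm [-15.85  20.34  50.72] rows 17 each [-0.93  1.2   2.98] ry total rad -1.662 down in tool [ 0.001  1.    -0.   ] F [-0.2  0.2 -0.4] open 1.003 t 0.15
{'vertical_fov': 65.70646984690485, 'cx': 319.6257770626117, 'cy': 200.9537029782881, 'eye': array([ 330.95923264, -536.15162427,  385.54288441]), 'rotation': array([-2.69381689e-01,  9.04920649e-04, -1.13715619e+00])}
```

View pics/w1.png

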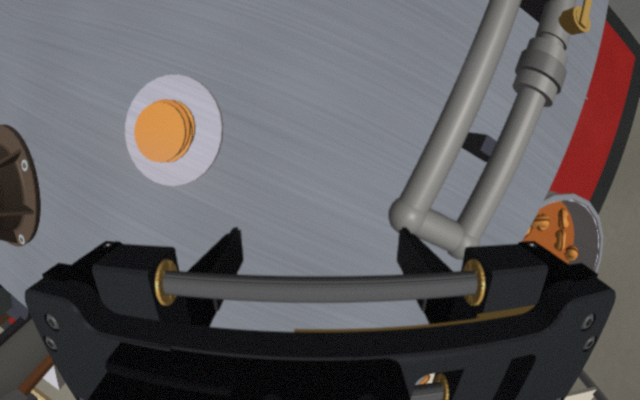

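The calls were refused, perhaps because every field is required in each row. I'll test that with one full row.

>>> move_arm --rows '[{"tx":-1,"ty":0,"tz":3.17,"rx":0,"ry":0,"rz":0,"grip":75}]'

```text
t: 0.33
eef_pos: [284.3, -547.4, 233.2]
tcp_rot: [-1.572, -0.001, -1.142]
ft_force: [0.1, -0.3, 0.1]
opening: 0.968
```

>>> move_arm --rows '[{"tx":-1,"ty":0.5,"tz":3.17,"rx":0,"ry":0,"rz":0,"grip":75},{"tx":-1,"ty":0.5,"tz":3.17,"rx":0,"ry":0,"rz":0,"grip":75},{"tx":-1,"ty":0.5,"tz":3.17,"rx":0,"ry":0,"rz":0,"grip":75},{"tx":-1,"ty":0.5,"tz":3.17,"rx":0,"ry":0,"rz":0,"grip":75},{"tx":-1,"ty":0.5,"tz":3.17,"rx":0,"ry":0,"rz":0,"grip":75},{"tx":-1,"ty":0.5,"tz":3.17,"rx":0,"ry":0,"rz":0,"grip":75},{"tx":-1,"ty":0.5,"tz":3.17,"rx":0,"ry":0,"rz":0,"grip":75},{"tx":-1,"ty":0.5,"tz":3.17,"rx":0,"ry":0,"rz":0,"grip":75},{"tx":-1,"ty":0.5,"tz":3.17,"rx":0,"ry":0,"rz":0,"grip":75},{"tx":-1,"ty":0.5,"tz":3.17,"rx":0,"ry":0,"rz":0,"grip":75}]'

```text
t: 1.17
eef_pos: [533.6, -320.0, 183.4]
tcp_rot: [-1.571, -0.0, -1.138]
ft_force: [0.4, -0.5, -0.6]
opening: 0.747
```

>>> move_arm --rows '[{"tx":-1,"ty":0.5,"tz":3.17,"rx":0,"ry":0,"rz":0,"grip":75},{"tx":-1,"ty":0.5,"tz":3.17,"rx":0,"ry":0,"rz":0,"grip":75},{"tx":-1,"ty":0.5,"tz":3.17,"rx":0,"ry":0,"rz":0,"grip":75},{"tx":-1,"ty":0.5,"tz":3.17,"rx":0,"ry":0,"rz":0,"grip":75},{"tx":-1,"ty":0.5,"tz":3.17,"rx":0,"ry":0,"rz":0,"grip":75},{"tx":0,"ty":0,"tz":0,"rx":0,"ry":-0.119,"rz":0,"grip":75},{"tx":0,"ty":0,"tz":0,"rx":0,"ry":-0.119,"rz":0,"grip":75},{"tx":0,"ty":0,"tz":0,"rx":0,"ry":-0.119,"rz":0,"grip":75},{"tx":0,"ty":0,"tz":0,"rx":0,"ry":-0.119,"rz":0,"grip":75},{"tx":0,"ty":0,"tz":0,"rx":0,"ry":-0.119,"rz":0,"grip":75}]'

```text
t: 2.0
eef_pos: [655.5, -209.2, 158.4]
tcp_rot: [-1.571, 0.0, -0.537]
ft_force: [-0.4, 0.7, 0.4]
opening: 0.755
```

>>> move_arm --rows '[{"tx":0,"ty":0,"tz":0,"rx":0,"ry":-0.119,"rz":0,"grip":75},{"tx":0,"ty":0,"tz":0,"rx":0,"ry":-0.119,"rz":0,"grip":75},{"tx":0,"ty":0,"tz":0,"rx":0,"ry":-0.119,"rz":0,"grip":75},{"tx":0,"ty":0,"tz":0,"rx":0,"ry":-0.119,"rz":0,"grip":75},{"tx":0,"ty":0,"tz":0,"rx":0,"ry":-0.119,"rz":0,"grip":75},{"tx":0,"ty":0,"tz":0,"rx":0,"ry":-0.119,"rz":0,"grip":75},{"tx":0,"ty":0,"tz":0,"rx":0,"ry":-0.119,"rz":0,"grip":75},{"tx":0,"ty":0,"tz":0,"rx":0,"ry":-0.119,"rz":0,"grip":75},{"tx":0,"ty":0,"tz":0,"rx":0,"ry":-0.119,"rz":0,"grip":75},{"tx":0,"ty":0,"tz":0,"rx":0,"ry":0,"rz":0,"grip":75}]'

```text
t: 2.83
eef_pos: [655.4, -209.4, 158.5]
tcp_rot: [-1.571, 0.0, 0.533]
ft_force: [-0.5, -0.0, 0.6]
opening: 0.748
```

```bash
python3 - <<'E'
from h import *
go(656,-210.5,30,30)
p,d=env.read_camera('wrist'); cv2.imwrite('pics/w2.png',p)
p,d=env.read_camera('top'); cv2.imwrite('pics/t2.png',p)
go(656,-210.5,30,30)
E
```

```text
at [ 655.4 -209.4  158.5] yaw 30.56 shift cm [-0.   12.85 -0.12] rows 4 each [-0.    3.21 -0.03] ry total rad 0.01 down in tool [ 0.  1. -0.] F [-0.5 -0.   0.6] open 0.748 t 2.83
at [ 655.5 -209.4  158.5] yaw 30.02 shift cm [-1.000e-02  1.285e+01 -1.200e-01] rows 4 each [-0.    3.21 -0.03] ry total rad 0.0 down in tool [ 0.  1. -0.] F [ 0.6 -0.5 -0.1] open 0.749 t 2.93
```

View pics/w2.png

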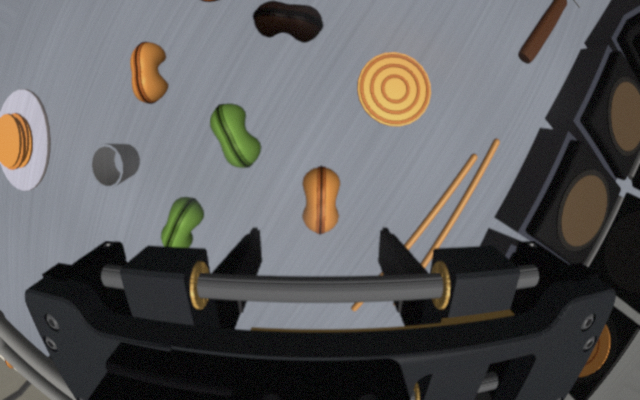

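View pics/t2.png

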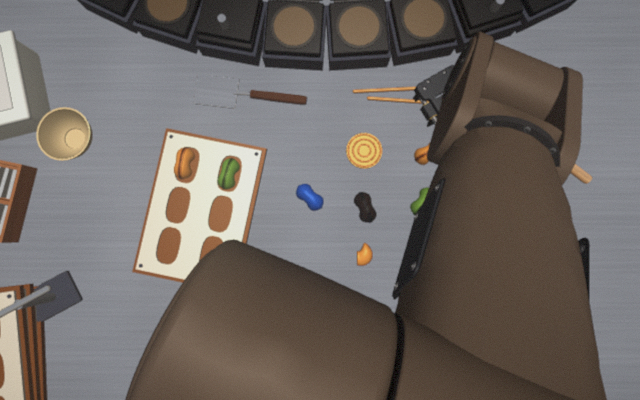

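The wrist view shows the golden cookie at (321,200), upright in the picture and centred between the jaws. I'll refine its centre by casting wrist rays.

```bash
cat >> h.py <<'E'
def wristplane(u,v,cal,z):
    f=200/np.tan(np.radians(cal['vertical_fov'])/2)
    K=np.array([[f,0,cal['cx']],[0,f,cal['cy']],[0,0,1.]])
    q=cv2.fisheye.undistortPoints(np.stack([u,v],-1).astype(float)[:,None],K,np.zeros(4))[:,0]
    c=np.stack([q[:,0],-q[:,1],-np.ones(len(q))],-1)
    r=c@R.from_euler('xyz',cal['rotation']).as_matrix().T
    return (cal['eye']+r*((z-cal['eye'][2])/r[:,2])[:,None])[:,:2]
def wcookies(p,cal,z=28):
    for k,m in masks(p).items():
        m=cv2.morphologyEx(m,cv2.MORPH_CLOSE,np.ones((7,7)))
        n,l,s,c=cv2.connectedComponentsWithStats(m)
        for i in range(1,n):
            if 700<s[i,4]<6000:
                v,u=np.nonzero(l==i)
                q=wristplane(u,v,cal,z); r=cv2.minAreaRect(q.astype(np.float32)); w,ve=np.linalg.eigh(np.cov(q.T))
                print(k,c[i].round(),s[i,4],'ctr',np.round(r[0],1),np.round(r[1],1),'mean',q.mean(0).round(1),'long yaw',round(np.degrees(np.arctan2(ve[1,1],ve[0,1])),1))
E
python3 - <<'E'
from h import *
wcookies(cv2.imread('pics/w2.png'),env.calibration('wrist'))
E
```

```text
gold [543.  29.] 775 ctr [774.3  89.8] [113.8  15.2] mean [773.4  82.6] long yaw 81.9
gold [147.  72.] 1660 ctr [ 441.9 -182.3] [41.1 64.5] mean [ 441.5 -183.2] long yaw 130.6
gold [394.  89.] 4127 ctr [663.5 -85.4] [67.7 67.4] mean [663.2 -86. ] long yaw -138.1
gold [ 14. 141.] 1521 ctr [ 253.  -349.9] [90.2 78. ] mean [ 251.8 -349.2] long yaw -154.9
gold [449. 225.] 1889 ctr [ 782.5 -171.8] [ 75.5 199.3] mean [ 788.8 -168.4] long yaw 109.9
gold [321. 199.] 1872 ctr [ 658.8 -211.7] [31.9 63.1] mean [ 658.  -210.5] long yaw 119.0
gold [598. 353.] 706 ctr [1285.2 -195.3] [ 83.4 138.5] mean [1282.4 -207.8] long yaw 139.3
green [234. 135.] 1973 ctr [ 557.2 -196.9] [34.8 63.4] mean [ 557.1 -197.3] long yaw 145.2
green [181. 224.] 1408 ctr [ 545.6 -309.3] [66.2 34.3] mean [ 545.4 -306.7] long yaw 84.0
```

>>> move_arm --rows '[{"tx":0.05,"ty":3,"tz":-0.2,"rx":0,"ry":0,"rz":0,"grip":75},{"tx":0,"ty":3,"tz":0,"rx":0,"ry":0,"rz":0,"grip":75},{"tx":0,"ty":3,"tz":0,"rx":0,"ry":0,"rz":0,"grip":75},{"tx":0,"ty":2,"tz":0,"rx":0,"ry":0,"rz":0,"grip":75},{"tx":0,"ty":1.35,"tz":0,"rx":0,"ry":0,"rz":0,"grip":75},{"tx":0,"ty":0.5,"tz":0,"rx":0,"ry":0,"rz":0,"grip":75},{"tx":0,"ty":0,"tz":0,"rx":0,"ry":0,"rz":0,"grip":75}]'

```text
t: 3.52
eef_pos: [656.7, -210.8, 29.4]
tcp_rot: [-1.57, 0.001, 0.526]
ft_force: [0.2, -0.4, -0.2]
opening: 0.752
```

>>> move_arm --rows '[{"tx":0,"ty":0,"tz":0,"rx":0,"ry":0,"rz":0,"grip":50},{"tx":0,"ty":0,"tz":0,"rx":0,"ry":0,"rz":0,"grip":40},{"tx":0,"ty":0,"tz":0,"rx":0,"ry":0,"rz":0,"grip":30},{"tx":0,"ty":0,"tz":0,"rx":0,"ry":0,"rz":0,"grip":20},{"tx":0,"ty":0,"tz":0,"rx":0,"ry":0,"rz":0,"grip":10},{"tx":0,"ty":0,"tz":0,"rx":0,"ry":0,"rz":0,"grip":10},{"tx":0,"ty":0,"tz":0,"rx":0,"ry":0,"rz":0,"grip":10}]'

```text
t: 4.1
eef_pos: [657.0, -211.0, 30.5]
tcp_rot: [-1.571, -0.0, 0.528]
ft_force: [-0.2, -0.1, 1.4]
opening: 0.357
```

```bash
python3 - <<'E'
from h import *
go(656,-210.5,130,78.5)
p,d=env.read_camera('wrist'); cv2.imwrite('pics/w3.png',p)
wcookies(p,env.calibration('wrist'))
go(656,-210.5,130,78.5)
E
```

```text
at [ 657.  -211.    30.5] yaw 30.25 shift cm [-0.06 -9.95  0.09] rows 3 each [-0.02 -3.32  0.03] ry total rad -0.842 down in tool [-0.  1.  0.] F [-0.2 -0.1  1.4] open 0.357 t 4.1
gold [55. 56.] 3812 ctr [ 439.7 -184.4] [58.2 69.3] mean [ 440.8 -185.5] long yaw 151.6
gold [536. 210.] 1882 ctr [ 766.5 -120. ] [103.8  26.3] mean [ 763.8 -118.8] long yaw 77.4
gold [320. 240.] 4067 ctr [ 653.1 -202.6] [34.8 44.7] mean [ 653.1 -202.6] long yaw 118.4
green [171. 148.] 5947 ctr [ 556.4 -197.8] [40.3 64.8] mean [ 556.7 -198.5] long yaw 147.2
at [ 657.  -210.9   30.5] yaw 30.25 shift cm [-0.06 -9.95  0.08] rows 3 each [-0.02 -3.32  0.03] ry total rad -0.842 down in tool [-0.  1.  0.] F [-1.  -0.1  2.4] open 0.36 t 4.15
```

View pics/w3.png

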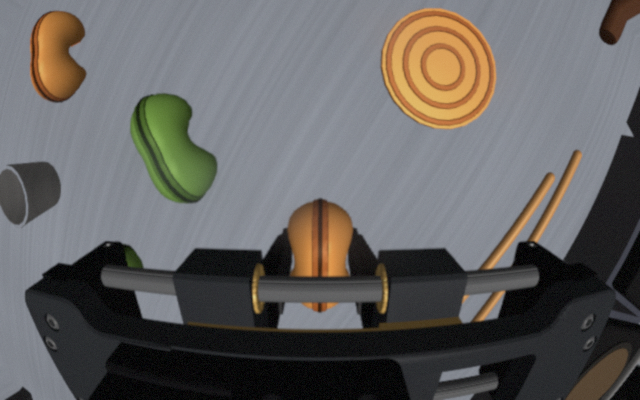

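The cookie is held at opening 0.357, about 34 mm, and centred. Next I lift and turn, then carry it over.

>>> move_arm --rows '[{"tx":0,"ty":-1,"tz":0,"rx":0,"ry":0,"rz":0,"grip":10},{"tx":0,"ty":-2,"tz":0,"rx":0,"ry":0,"rz":0,"grip":10},{"tx":0,"ty":-3,"tz":0,"rx":0,"ry":-0.12,"rz":0,"grip":10},{"tx":0,"ty":-3,"tz":0,"rx":0,"ry":-0.12,"rz":0,"grip":10},{"tx":0,"ty":-1,"tz":0,"rx":0,"ry":-0.12,"rz":0,"grip":10},{"tx":0,"ty":0,"tz":0,"rx":0,"ry":-0.12,"rz":0,"grip":10},{"tx":0,"ty":0,"tz":0,"rx":0,"ry":-0.12,"rz":0,"grip":10},{"tx":0,"ty":0,"tz":0,"rx":0,"ry":-0.12,"rz":0,"grip":10},{"tx":0,"ty":0,"tz":0,"rx":0,"ry":-0.12,"rz":0,"grip":10}]'

```text
t: 4.9
eef_pos: [656.9, -210.9, 131.0]
tcp_rot: [-1.571, 0.0, 1.374]
ft_force: [-1.1, -0.3, -0.7]
opening: 0.358
```

>>> move_arm --rows '[{"tx":3,"ty":0,"tz":1.3,"rx":0,"ry":0,"rz":0,"grip":10},{"tx":3,"ty":0,"tz":1.3,"rx":0,"ry":0,"rz":0,"grip":10},{"tx":3,"ty":0,"tz":1.3,"rx":0,"ry":0,"rz":0,"grip":10},{"tx":3,"ty":0,"tz":1.3,"rx":0,"ry":0,"rz":0,"grip":10},{"tx":3,"ty":0,"tz":1.3,"rx":0,"ry":0,"rz":0,"grip":10},{"tx":3,"ty":0,"tz":1.3,"rx":0,"ry":0,"rz":0,"grip":10},{"tx":3,"ty":0,"tz":1.3,"rx":0,"ry":0,"rz":0,"grip":10},{"tx":3,"ty":0,"tz":1.3,"rx":0,"ry":0,"rz":0,"grip":10}]'

```text
t: 5.57
eef_pos: [602.9, 46.6, 130.9]
tcp_rot: [-1.571, -0.0, 1.368]
ft_force: [-0.9, 0.2, -0.7]
opening: 0.359
```

>>> move_arm --rows '[{"tx":3,"ty":0,"tz":1.3,"rx":0,"ry":0,"rz":0,"grip":10},{"tx":3,"ty":0,"tz":1.3,"rx":0,"ry":0,"rz":0,"grip":10},{"tx":3,"ty":0,"tz":1.3,"rx":0,"ry":0,"rz":0,"grip":10},{"tx":3,"ty":0,"tz":1.3,"rx":0,"ry":0,"rz":0,"grip":10},{"tx":3,"ty":0,"tz":1.3,"rx":0,"ry":0,"rz":0,"grip":10},{"tx":3,"ty":0,"tz":1.3,"rx":0,"ry":0,"rz":0,"grip":10},{"tx":3,"ty":0,"tz":1.3,"rx":0,"ry":0,"rz":0,"grip":10},{"tx":3,"ty":0,"tz":1.3,"rx":0,"ry":0,"rz":0,"grip":10},{"tx":0,"ty":0,"tz":0,"rx":0,"ry":0,"rz":0,"grip":10},{"tx":0,"ty":0,"tz":0,"rx":0,"ry":0,"rz":0,"grip":10}]'

```text
t: 6.4
eef_pos: [549.3, 302.6, 130.6]
tcp_rot: [-1.571, -0.0, 1.371]
ft_force: [-0.5, -0.5, -0.3]
opening: 0.356
```

```bash
python3 - <<'E'
from h import *
go(549,304.6,43,78.5)
p,d=env.read_camera('wrist'); cv2.imwrite('pics/w4.png',p)
h=cv2.cvtColor(p,cv2.COLOR_BGR2HSV)
go(549,304.6,43,78.5)
E
```

```text
at [549.3 302.6 130.6] yaw 78.54 shift cm [0.19 8.76 0.07] rows 3 each [0.06 2.92 0.02] ry total rad 0.001 down in tool [-0.  1.  0.] F [-0.5 -0.5 -0.3] open 0.356 t 6.4
at [549.7 301.4 130.5] yaw 78.46 shift cm [0.3  8.75 0.13] rows 3 each [0.1  2.92 0.04] ry total rad -0.001 down in tool [0. 1. 0.] F [0.  0.1 0.2] open 0.354 t 6.45
```

View pics/w4.png

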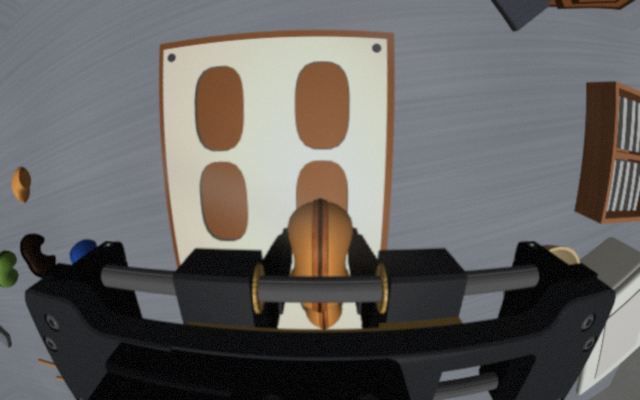

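```bash
python3 - <<'E'
from h import *
p=cv2.imread('pics/w4.png'); cal=env.calibration('wrist')
wcookies(p,cal,15)
# other three pockets from tray pose
c=np.array([540,260.5]); a=np.radians(-11.5); M=np.array([[np.cos(a),-np.sin(a)],[np.sin(a),np.cos(a)]])
for q in [(0,45),(-85,45),(0,-45),(-85,-45)]: print(q,(c+M@q).round(1))
E
```

```text
gold [240.  48.] 1099 ctr [398.6 254.5] [ 89.4 210.1] mean [398.2 258.2] long yaw 91.3
gold [388. 146.] 938 ctr [518.3 370.3] [  4.5 184.4] mean [513.5 371.1] long yaw 168.5
gold [322. 105.] 3840 ctr [466.6 320. ] [43.5 73.3] mean [466.7 320.2] long yaw 168.5
gold [220. 108.] 3268 ctr [448.4 231.3] [42.7 73.9] mean [448.6 231.7] long yaw 168.3
gold [605. 152.] 3071 ctr [566.9 695.6] [172.  182.8] mean [560.1 662.3] long yaw -179.0
gold [321. 223.] 5828 ctr [570.4 297.5] [ 59.7 112.8] mean [571.2 298. ] long yaw 166.4
gold [224. 220.] 1133 ctr [550.6 206.6] [45.9 32. ] mean [550.1 208.7] long yaw -136.5
gold [323. 313.] 745 ctr [675.  277.7] [39.4 38. ] mean [670.2 280.2] long yaw 50.9
(0, 45) [549.  304.6]
(-85, 45) [465.7 321.5]
(0, -45) [531.  216.4]
(-85, -45) [447.7 233.3]
```

>>> move_arm --rows '[{"tx":0.2,"ty":2,"tz":0,"rx":0,"ry":0,"rz":0,"grip":10},{"tx":0,"ty":2.5,"tz":0,"rx":0,"ry":0,"rz":0,"grip":10},{"tx":0,"ty":2,"tz":0,"rx":0,"ry":0,"rz":0,"grip":10},{"tx":0,"ty":0.5,"tz":0,"rx":0,"ry":0,"rz":0,"grip":10},{"tx":0,"ty":0,"tz":0,"rx":0,"ry":0,"rz":0,"grip":10}]'

```text
t: 6.87
eef_pos: [550.2, 301.8, 59.1]
tcp_rot: [-1.569, 0.002, 1.367]
ft_force: [0.8, -0.3, 0.9]
opening: 0.356
```

```bash
python3 - <<'E'
from h import *
go(549.7,303.3,43,78.5)
for n in ['side','wrist']:
    p,d=env.read_camera(n); cv2.imwrite(f'pics/{n}5.png',p if n=='wrist' else cv2.resize(p[220:400,150:420],None,fx=2.8,fy=2.8))
go(549.7,303.3,43,78.5)
E
```

```text
at [550.2 301.8  59.1] yaw 78.3 shift cm [0.14 1.61 0.07] rows 1 each [0.14 1.61 0.07] ry total rad -0.004 down in tool [ 0.002  1.    -0.002] F [ 0.8 -0.3  0.9] open 0.356 t 6.87
at [551.  302.6  61.1] yaw 78.33 shift cm [0.05 1.81 0.14] rows 1 each [0.05 1.81 0.14] ry total rad -0.003 down in tool [-0.     1.     0.001] F [-0.2  0.7 -0.5] open 0.359 t 6.97
```

View pics/side5.png

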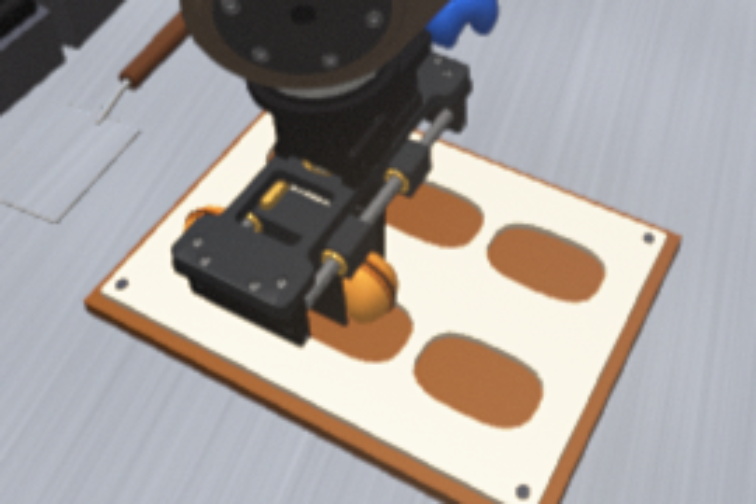

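>>> move_arm --rows '[{"tx":0.05,"ty":0.8,"tz":0.1,"rx":0,"ry":0,"rz":0,"grip":10},{"tx":0,"ty":0.6,"tz":0,"rx":0,"ry":0,"rz":0,"grip":10},{"tx":0,"ty":0.3,"tz":0,"rx":0,"ry":0,"rz":0,"grip":10},{"tx":0,"ty":0,"tz":0,"rx":0,"ry":0,"rz":0,"grip":10},{"tx":0,"ty":0,"tz":0,"rx":0,"ry":0,"rz":0,"grip":10}]'

```text
t: 7.38
eef_pos: [549.4, 303.8, 43.0]
tcp_rot: [-1.571, 0.0, 1.368]
ft_force: [-0.8, -0.1, -0.1]
opening: 0.356
```

```bash
python3 - <<'E'
from h import *
go(549.7,303.3,43,78.5)
for n in ['side']:
    p,d=env.read_camera(n); cv2.imwrite(f'pics/{n}6.png',cv2.resize(p[220:400,150:420],None,fx=2.8,fy=2.8))
go(549.7,303.3,43,78.5)
E
```

```text
at [549.4 303.8  43. ] yaw 78.38 shift cm [-0.04  0.   -0.04] rows 1 each [-0.04  0.   -0.04] ry total rad -0.002 down in tool [ 0.  1. -0.] F [-0.8 -0.1 -0.1] open 0.356 t 7.38
at [549.4 303.9  43.1] yaw 78.39 shift cm [-0.05  0.01 -0.04] rows 1 each [-0.05  0.01 -0.04] ry total rad -0.002 down in tool [0. 1. 0.] F [0.7 0.3 0.1] open 0.354 t 7.43
```

View pics/side6.png

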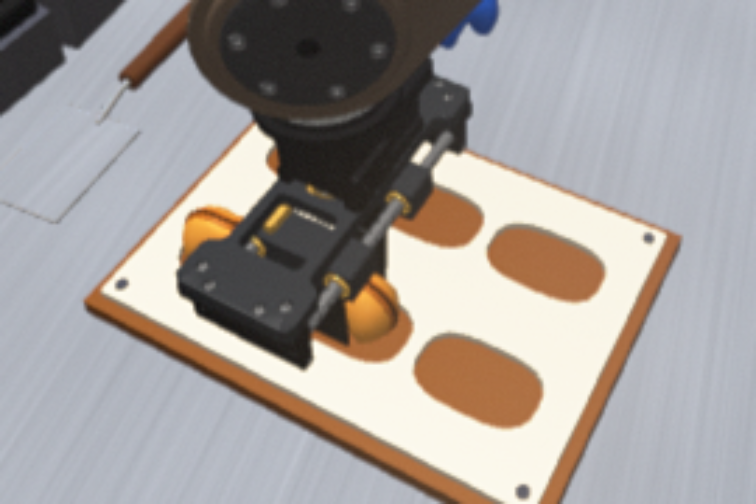

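>>> move_arm --rows '[{"tx":0,"ty":0.05,"tz":0,"rx":0,"ry":0,"rz":0,"grip":10},{"tx":0,"ty":0,"tz":0,"rx":0,"ry":0,"rz":0,"grip":38},{"tx":0,"ty":0,"tz":0,"rx":0,"ry":0,"rz":0,"grip":45},{"tx":0,"ty":0,"tz":0,"rx":0,"ry":0,"rz":0,"grip":55},{"tx":0,"ty":0,"tz":0,"rx":0,"ry":0,"rz":0,"grip":60},{"tx":0,"ty":0,"tz":0,"rx":0,"ry":0,"rz":0,"grip":60},{"tx":0,"ty":-1,"tz":0,"rx":0,"ry":0,"rz":0,"grip":60},{"tx":0,"ty":-3,"tz":0,"rx":0,"ry":0,"rz":0,"grip":60},{"tx":0,"ty":-3,"tz":0,"rx":0,"ry":0,"rz":0,"grip":60}]'

```text
t: 8.18
eef_pos: [548.9, 303.5, 113.1]
tcp_rot: [-1.569, 0.001, 1.368]
ft_force: [-0.3, -0.5, 0.8]
opening: 0.598
```

```bash
python3 - <<'E'
from h import *
go(440.5,-184.5,112,37)
p,d=env.read_camera('wrist'); cv2.imwrite('pics/w7.png',p)
p,d=env.read_camera('side'); cv2.imwrite('pics/s7.png',cv2.resize(p[220:400,150:420],None,fx=2.8,fy=2.8))
go(440.5,-184.5,112,37)
E
```

```text
at [548.9 303.5 113.1] yaw 78.38 shift cm [-49.99   0.18   0.78] rows 15 each [-3.33  0.01  0.05] ry total rad 0.722 down in tool [ 0.001  1.    -0.002] F [-0.3 -0.5  0.8] open 0.598 t 8.18
at [551.2 304.7 117.7] yaw 78.39 shift cm [-50.14   0.36   1.  ] rows 15 each [-3.34  0.02  0.07] ry total rad 0.722 down in tool [-0.004  1.     0.006] F [0.3 0.  0.7] open 0.601 t 8.28
```

View pics/s7.png

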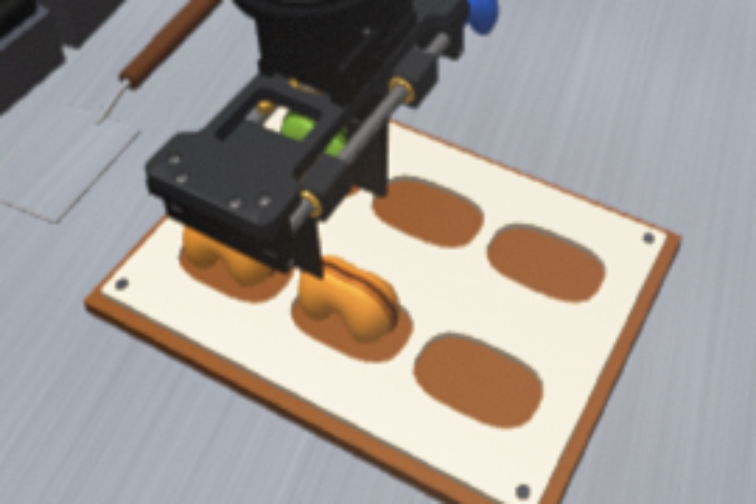

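View pics/w7.png

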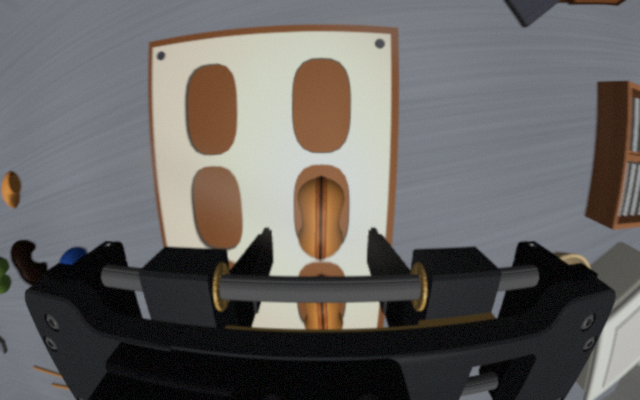

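The first cookie is seated. Next is the second golden one at (440,-184).

>>> move_arm --rows '[{"tx":-2,"ty":0,"tz":0.05,"rx":0,"ry":0,"rz":0,"grip":75},{"tx":-3.3,"ty":0,"tz":0.07,"rx":0,"ry":0,"rz":0,"grip":75},{"tx":-3.3,"ty":0,"tz":0.07,"rx":0,"ry":0,"rz":0,"grip":75},{"tx":-3.3,"ty":0,"tz":0.07,"rx":0,"ry":0,"rz":0,"grip":75},{"tx":-3.3,"ty":0,"tz":0.07,"rx":0,"ry":0,"rz":0,"grip":75},{"tx":-3.3,"ty":0,"tz":0.07,"rx":0,"ry":0,"rz":0,"grip":75},{"tx":-3.3,"ty":0,"tz":0.07,"rx":0,"ry":0,"rz":0,"grip":75},{"tx":-3.3,"ty":0,"tz":0.07,"rx":0,"ry":0,"rz":0,"grip":75},{"tx":-3.3,"ty":0,"tz":0.07,"rx":0,"ry":0,"rz":0,"grip":75},{"tx":-3.3,"ty":0,"tz":0.07,"rx":0,"ry":0,"rz":0,"grip":75}]'

```text
t: 9.12
eef_pos: [478.3, -6.7, 112.9]
tcp_rot: [-1.571, 0.0, 1.368]
ft_force: [1.4, -0.5, 0.6]
opening: 0.75
```

>>> move_arm --rows '[{"tx":-3.3,"ty":0,"tz":0.07,"rx":0,"ry":0,"rz":0,"grip":75},{"tx":-3.3,"ty":0,"tz":0.07,"rx":0,"ry":0,"rz":0,"grip":75},{"tx":-3.3,"ty":0,"tz":0.07,"rx":0,"ry":0,"rz":0,"grip":75},{"tx":-3.3,"ty":0,"tz":0.07,"rx":0,"ry":0,"rz":0,"grip":75},{"tx":-3.3,"ty":0,"tz":0.07,"rx":0,"ry":0,"rz":0,"grip":75},{"tx":-2,"ty":0,"tz":0,"rx":0,"ry":0,"rz":0,"grip":75},{"tx":0,"ty":-1,"tz":0,"rx":0,"ry":0.12,"rz":0,"grip":75},{"tx":0,"ty":-1,"tz":0,"rx":0,"ry":0.12,"rz":0,"grip":75},{"tx":0,"ty":-1,"tz":0,"rx":0,"ry":0.12,"rz":0,"grip":75},{"tx":0,"ty":0,"tz":0,"rx":0,"ry":0.12,"rz":0,"grip":75}]'

```text
t: 9.95
eef_pos: [438.5, -186.3, 144.2]
tcp_rot: [-1.573, -0.0, 0.882]
ft_force: [0.7, 0.6, -0.8]
opening: 0.749
```

>>> move_arm --rows '[{"tx":0,"ty":0,"tz":0,"rx":0,"ry":0.12,"rz":0,"grip":75},{"tx":0,"ty":0,"tz":0,"rx":0,"ry":0.12,"rz":0,"grip":75},{"tx":0,"ty":0,"tz":0,"rx":0,"ry":0,"rz":0,"grip":75},{"tx":0,"ty":0,"tz":0,"rx":0,"ry":0,"rz":0,"grip":75}]'

```text
t: 10.28
eef_pos: [438.1, -185.8, 142.8]
tcp_rot: [-1.571, 0.0, 0.652]
ft_force: [0.3, 0.0, -0.2]
opening: 0.747
```

```bash
python3 - <<'E'
from h import *
cal=env.calibration('wrist')
p,d=env.read_camera('wrist'); cv2.imwrite('pics/w8.png',p)
wcookies(p,cal)
go(440.5,-184.5,30,37)
E
```

```text
gold [399. 113.] 1252 ctr [444.4 -79.9] [31.8 42.6] mean [445.1 -80.2] long yaw 160.7
gold [322. 201.] 2105 ctr [ 441.5 -185.1] [32.7 63.5] mean [ 440.5 -184.2] long yaw 126.6
gold [ 92. 214.] 2974 ctr [ 242.8 -355.3] [94.7 77.6] mean [ 244.5 -353.3] long yaw 46.3
gold [522. 233.] 1513 ctr [637.9 -80.7] [69.5 55.1] mean [635.7 -79.8] long yaw 53.5
green [622.  47.] 1056 ctr [623.2 214. ] [90.4 61.7] mean [622.5 212.8] long yaw -152.1
at [ 438.2 -185.8  142.7] yaw 37.37 shift cm [ 0.26 11.27 -0.04] rows 4 each [ 0.07  2.82 -0.01] ry total rad 0.007 down in tool [0. 1. 0.] F [-0.8 -0.3  0. ] open 0.747 t 10.33
```

View pics/w8.png

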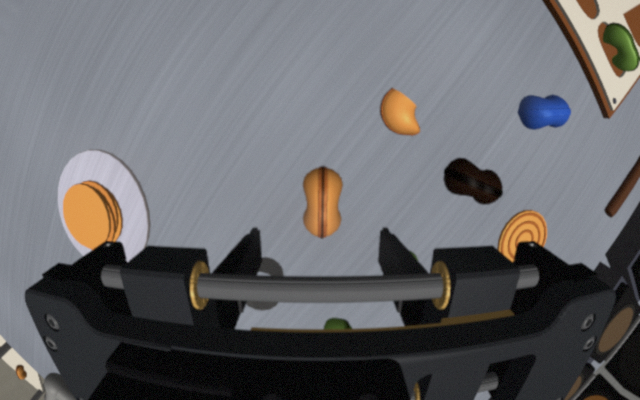

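>>> move_arm --rows '[{"tx":0.25,"ty":2,"tz":0,"rx":0,"ry":0,"rz":0,"grip":75},{"tx":0,"ty":3,"tz":0,"rx":0,"ry":0,"rz":0,"grip":75},{"tx":0,"ty":3,"tz":0,"rx":0,"ry":0,"rz":0,"grip":75},{"tx":0,"ty":2,"tz":0,"rx":0,"ry":0,"rz":0,"grip":75},{"tx":0,"ty":1,"tz":0,"rx":0,"ry":0,"rz":0,"grip":75},{"tx":0,"ty":0.2,"tz":0,"rx":0,"ry":0,"rz":0,"grip":75},{"tx":0,"ty":0,"tz":0,"rx":0,"ry":0,"rz":0,"grip":75},{"tx":0,"ty":0,"tz":0,"rx":0,"ry":0,"rz":0,"grip":75}]'

```text
t: 11.0
eef_pos: [440.6, -184.5, 31.5]
tcp_rot: [-1.572, -0.0, 0.649]
ft_force: [0.1, 0.1, 0.4]
opening: 0.744
```

>>> move_arm --rows '[{"tx":0,"ty":0,"tz":0,"rx":0,"ry":0,"rz":0,"grip":50},{"tx":0,"ty":0,"tz":0,"rx":0,"ry":0,"rz":0,"grip":40},{"tx":0,"ty":0,"tz":0,"rx":0,"ry":0,"rz":0,"grip":30},{"tx":0,"ty":0,"tz":0,"rx":0,"ry":0,"rz":0,"grip":20},{"tx":0,"ty":0,"tz":0,"rx":0,"ry":0,"rz":0,"grip":10},{"tx":0,"ty":0,"tz":0,"rx":0,"ry":0,"rz":0,"grip":10},{"tx":0,"ty":0,"tz":0,"rx":0,"ry":0,"rz":0,"grip":10}]'

```text
t: 11.58
eef_pos: [440.2, -184.3, 30.7]
tcp_rot: [-1.571, -0.0, 0.648]
ft_force: [-0.4, 0.6, 2.7]
opening: 0.356
```

```bash
python3 - <<'E'
from h import *
go(440.5,-184.5,30,78.5)
E
```

```text
at [ 440.2 -184.3   30.7] yaw 37.13 shift cm [ 0.01  0.07 -0.03] rows 1 each [ 0.01  0.07 -0.03] ry total rad -0.722 down in tool [-0.  1.  0.] F [-0.4  0.6  2.7] open 0.356 t 11.58
```

>>> move_arm --rows '[{"tx":0,"ty":-1,"tz":0,"rx":0,"ry":0,"rz":0,"grip":10},{"tx":0,"ty":-2,"tz":0,"rx":0,"ry":0,"rz":0,"grip":10},{"tx":0,"ty":-3,"tz":0,"rx":0,"ry":-0.12,"rz":0,"grip":10},{"tx":0,"ty":-3,"tz":0,"rx":0,"ry":-0.12,"rz":0,"grip":10},{"tx":0,"ty":-1,"tz":0,"rx":0,"ry":-0.12,"rz":0,"grip":10},{"tx":0,"ty":0,"tz":0,"rx":0,"ry":-0.12,"rz":0,"grip":10},{"tx":0,"ty":0,"tz":0,"rx":0,"ry":-0.12,"rz":0,"grip":10},{"tx":0,"ty":0,"tz":0,"rx":0,"ry":-0.12,"rz":0,"grip":10},{"tx":2,"ty":0,"tz":0.4,"rx":0,"ry":0,"rz":0,"grip":10},{"tx":3.3,"ty":0,"tz":0.5,"rx":0,"ry":0,"rz":0,"grip":10}]'

```text
t: 12.42
eef_pos: [442.2, -131.7, 131.3]
tcp_rot: [-1.572, 0.001, 1.366]
ft_force: [1.6, 0.1, -0.3]
opening: 0.356
```

>>> move_arm --rows '[{"tx":3.3,"ty":0,"tz":0.5,"rx":0,"ry":0,"rz":0,"grip":10},{"tx":3.3,"ty":0,"tz":0.5,"rx":0,"ry":0,"rz":0,"grip":10},{"tx":3.3,"ty":0,"tz":0.5,"rx":0,"ry":0,"rz":0,"grip":10},{"tx":3.3,"ty":0,"tz":0.5,"rx":0,"ry":0,"rz":0,"grip":10},{"tx":3.3,"ty":0,"tz":0.5,"rx":0,"ry":0,"rz":0,"grip":10},{"tx":3.3,"ty":0,"tz":0.5,"rx":0,"ry":0,"rz":0,"grip":10},{"tx":3.3,"ty":0,"tz":0.5,"rx":0,"ry":0,"rz":0,"grip":10},{"tx":3.3,"ty":0,"tz":0.5,"rx":0,"ry":0,"rz":0,"grip":10}]'

```text
t: 13.08
eef_pos: [455.7, 137.8, 131.3]
tcp_rot: [-1.571, 0.0, 1.368]
ft_force: [0.4, -0.6, -0.6]
opening: 0.357
```

>>> move_arm --rows '[{"tx":3.3,"ty":0,"tz":0.5,"rx":0,"ry":0,"rz":0,"grip":10},{"tx":3.3,"ty":0,"tz":0.5,"rx":0,"ry":0,"rz":0,"grip":10},{"tx":3.3,"ty":0,"tz":0.5,"rx":0,"ry":0,"rz":0,"grip":10},{"tx":3.3,"ty":0,"tz":0.5,"rx":0,"ry":0,"rz":0,"grip":10},{"tx":3.3,"ty":0,"tz":0.5,"rx":0,"ry":0,"rz":0,"grip":10},{"tx":1.8,"ty":0,"tz":0,"rx":0,"ry":0,"rz":0,"grip":10},{"tx":0,"ty":0,"tz":0,"rx":0,"ry":0,"rz":0,"grip":10},{"tx":0,"ty":0,"tz":0,"rx":0,"ry":0,"rz":0,"grip":10},{"tx":0,"ty":0,"tz":0,"rx":0,"ry":0,"rz":0,"grip":10}]'

```text
t: 13.83
eef_pos: [468.0, 319.7, 130.8]
tcp_rot: [-1.57, 0.001, 1.368]
ft_force: [0.7, -0.4, -0.7]
opening: 0.357
```

```bash
python3 - <<'E'
from h import *
go(466.3,320.2,43,78.5)
p,d=env.read_camera('wrist'); cv2.imwrite('pics/w9.png',p)
wcookies(p,env.calibration('wrist'),15)
E
```

```text
at [468.  319.7 130.8] yaw 78.38 shift cm [0.02 8.78 0.18] rows 3 each [0.01 2.93 0.06] ry total rad -0.002 down in tool [ 0.001  1.    -0.   ] F [ 0.7 -0.4 -0.7] open 0.357 t 13.83
gold [304. 143.] 2157 ctr [449.6 279.1] [212.4 118.3] mean [414.1 315.8] long yaw 64.4
gold [599. 212.] 4327 ctr [580.1 706.5] [195.7 185.4] mean [558.  672.3] long yaw -143.9
gold [321. 222.] 5974 ctr [487.7 315.7] [ 59.7 115.6] mean [488.6 316. ] long yaw 166.8
gold [223. 220.] 1021 ctr [468.5 224.4] [44.3 29.7] mean [468.1 226.4] long yaw 49.3
gold [321. 316.] 908 ctr [593.6 294.5] [40.3 38.1] mean [592.5 294.9] long yaw 168.9
```

View pics/w9.png

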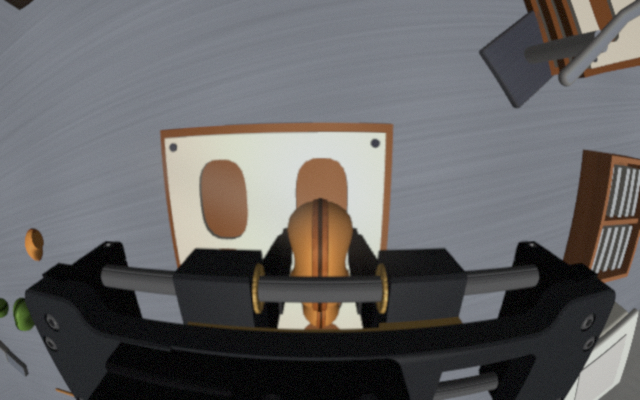

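Aligned, with a small +0.15 cm correction in z. I'll lower to about 43.

>>> move_arm --rows '[{"tx":0,"ty":2,"tz":0.15,"rx":0,"ry":0,"rz":0,"grip":10},{"tx":0,"ty":2.5,"tz":0,"rx":0,"ry":0,"rz":0,"grip":10},{"tx":0,"ty":2,"tz":0,"rx":0,"ry":0,"rz":0,"grip":10},{"tx":0,"ty":0.5,"tz":0,"rx":0,"ry":0,"rz":0,"grip":10},{"tx":0,"ty":0.7,"tz":0,"rx":0,"ry":0,"rz":0,"grip":10},{"tx":0,"ty":0.6,"tz":0,"rx":0,"ry":0,"rz":0,"grip":10},{"tx":0,"ty":0.3,"tz":0,"rx":0,"ry":0,"rz":0,"grip":10},{"tx":0,"ty":0.1,"tz":0,"rx":0,"ry":0,"rz":0,"grip":10},{"tx":0,"ty":0,"tz":0,"rx":0,"ry":0,"rz":0,"grip":10},{"tx":0,"ty":0,"tz":0,"rx":0,"ry":0,"rz":0,"grip":10}]'

```text
t: 14.72
eef_pos: [467.1, 320.7, 44.1]
tcp_rot: [-1.571, -0.0, 1.368]
ft_force: [0.5, 0.3, 0.1]
opening: 0.359
```

```bash
python3 - <<'E'
from h import *
go(466.3,320.2,43,78.5)
E
```

```text
at [467.1 320.7  44.1] yaw 78.38 shift cm [-0.07  0.11  0.07] rows 1 each [-0.07  0.11  0.07] ry total rad -0.002 down in tool [-0.     1.     0.001] F [0.5 0.3 0.1] open 0.359 t 14.72
```

>>> move_arm --rows '[{"tx":0,"ty":0.1,"tz":0,"rx":0,"ry":0,"rz":0,"grip":10},{"tx":0,"ty":0,"tz":0,"rx":0,"ry":0,"rz":0,"grip":10},{"tx":0,"ty":0,"tz":0,"rx":0,"ry":0,"rz":0,"grip":38},{"tx":0,"ty":0,"tz":0,"rx":0,"ry":0,"rz":0,"grip":45},{"tx":0,"ty":0,"tz":0,"rx":0,"ry":0,"rz":0,"grip":55},{"tx":0,"ty":0,"tz":0,"rx":0,"ry":0,"rz":0,"grip":60},{"tx":0,"ty":0,"tz":0,"rx":0,"ry":0,"rz":0,"grip":60},{"tx":0,"ty":-1,"tz":0,"rx":0,"ry":0,"rz":0,"grip":60},{"tx":0,"ty":-3,"tz":0,"rx":0,"ry":0,"rz":0,"grip":60},{"tx":0,"ty":-3,"tz":0,"rx":0,"ry":0,"rz":0,"grip":60}]'

```text
t: 15.55
eef_pos: [466.4, 320.3, 113.2]
tcp_rot: [-1.569, 0.002, 1.368]
ft_force: [-0.4, 0.8, 1.0]
opening: 0.596
```

```bash
python3 - <<'E'
from h import *
p,d=env.read_camera('wrist'); cv2.imwrite('pics/w10.png',p)
p,d=env.read_camera('side'); cv2.imwrite('pics/s10.png',cv2.resize(p[220:400,150:420],None,fx=2.8,fy=2.8))
go(556.2,-197.3,120,55)
E
```

```text
at [468.5 321.5 117.2] yaw 78.39 shift cm [-49.05  -0.39 -19.04] rows 16 each [-3.07 -0.02 -1.19] ry total rad 0.408 down in tool [-0.004  1.     0.005] F [0.5 0.6 0.6] open 0.604 t 15.65
```

View pics/s10.png

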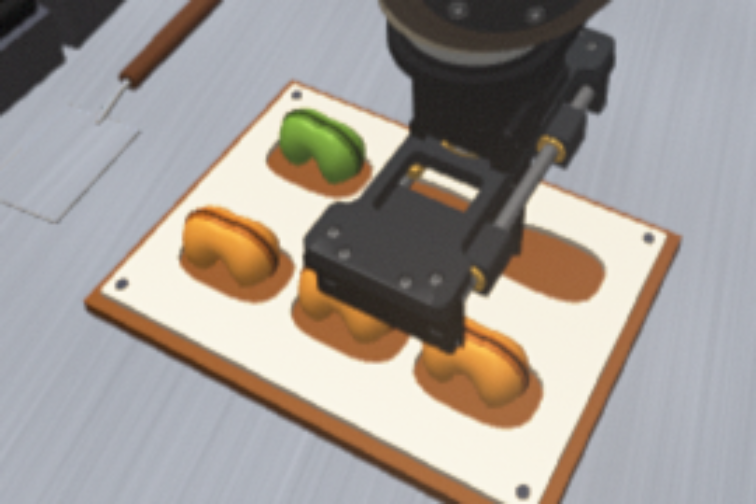

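All three golden cookies are seated. Now the green one at (556,-197).

>>> move_arm --rows '[{"tx":-1.5,"ty":-1,"tz":-0.6,"rx":0,"ry":0,"rz":0,"grip":75},{"tx":-3.07,"ty":-1,"tz":-1.19,"rx":0,"ry":0,"rz":0,"grip":75},{"tx":-3.07,"ty":-0.5,"tz":-1.19,"rx":0,"ry":0,"rz":0,"grip":75},{"tx":-3.07,"ty":0,"tz":-1.19,"rx":0,"ry":0,"rz":0,"grip":75},{"tx":-3.07,"ty":0,"tz":-1.19,"rx":0,"ry":0,"rz":0,"grip":75},{"tx":-3.07,"ty":0,"tz":-1.19,"rx":0,"ry":0,"rz":0,"grip":75},{"tx":-3.07,"ty":0,"tz":-1.19,"rx":0,"ry":0,"rz":0,"grip":75},{"tx":-3.07,"ty":0,"tz":-1.19,"rx":0,"ry":0,"rz":0,"grip":75}]'

```text
t: 16.32
eef_pos: [508.0, 75.9, 137.9]
tcp_rot: [-1.571, 0.0, 1.368]
ft_force: [1.3, -0.1, 0.0]
opening: 0.749
```

>>> move_arm --rows '[{"tx":-3.07,"ty":0,"tz":-1.19,"rx":0,"ry":0,"rz":0,"grip":75},{"tx":-3.07,"ty":0,"tz":-1.19,"rx":0,"ry":0,"rz":0,"grip":75},{"tx":-3.07,"ty":0,"tz":-1.19,"rx":0,"ry":0,"rz":0,"grip":75},{"tx":-3.07,"ty":0,"tz":-1.19,"rx":0,"ry":0,"rz":0,"grip":75},{"tx":-3.07,"ty":0,"tz":-1.19,"rx":0,"ry":0,"rz":0,"grip":75},{"tx":-3.07,"ty":0,"tz":-1.19,"rx":0,"ry":0,"rz":0,"grip":75},{"tx":-3.07,"ty":0,"tz":-1.19,"rx":0,"ry":0,"rz":0,"grip":75},{"tx":-3.07,"ty":0,"tz":-1.19,"rx":0,"ry":0,"rz":0,"grip":75},{"tx":-1.5,"ty":0,"tz":-0.6,"rx":0,"ry":0,"rz":0,"grip":75}]'

```text
t: 17.07
eef_pos: [555.0, -201.4, 137.8]
tcp_rot: [-1.572, 0.001, 1.366]
ft_force: [0.3, -0.1, -0.1]
opening: 0.748
```

>>> move_arm --rows '[{"tx":0,"ty":0,"tz":0,"rx":0,"ry":0.102,"rz":0,"grip":75},{"tx":0,"ty":0,"tz":0,"rx":0,"ry":0.102,"rz":0,"grip":75},{"tx":0,"ty":0,"tz":0,"rx":0,"ry":0.102,"rz":0,"grip":75},{"tx":0,"ty":0,"tz":0,"rx":0,"ry":0.102,"rz":0,"grip":75},{"tx":0,"ty":0,"tz":0,"rx":0,"ry":0,"rz":0,"grip":75},{"tx":0,"ty":0,"tz":0,"rx":0,"ry":0,"rz":0,"grip":75}]'

```text
t: 17.57
eef_pos: [554.6, -197.8, 137.7]
tcp_rot: [-1.571, 0.0, 0.963]
ft_force: [0.3, -0.4, -0.0]
opening: 0.751
```

```bash
python3 - <<'E'
from h import *
cal=env.calibration('wrist')
p,d=env.read_camera('wrist'); cv2.imwrite('pics/w11.png',p)
wcookies(p,cal)
go(556.2,-197.3,30.5,55)
E
```

```text
gold [584.  69.] 738 ctr [598.8 182.2] [122.9 147.5] mean [597.4 132.8] long yaw -175.9
gold [361.  29.] 1244 ctr [448.5 -81.3] [30.6 42.5] mean [449.5 -81.6] long yaw 155.3
gold [50. 63.] 2704 ctr [ 245.4 -356.8] [102.1  78.1] mean [ 247.4 -354.4] long yaw -150.3
gold [469. 217.] 3121 ctr [650.4 -85.5] [69.  64.4] mean [649.9 -86.7] long yaw 49.9
gold [631. 354.] 816 ctr [1283.   166.6] [358.9  66.3] mean [1222.8  161.6] long yaw -166.6
green [621.  60.] 1103 ctr [617.1 212.6] [74.5 64.7] mean [617.2 214.6] long yaw 48.4
green [320. 204.] 2187 ctr [ 557.1 -198.6] [33.  63.5] mean [ 556.  -197.7] long yaw 145.5
at [ 554.7 -197.8  137.7] yaw 55.22 shift cm [ 0.13 10.72 -0.1 ] rows 4 each [ 0.03  2.68 -0.02] ry total rad 0.004 down in tool [ 0.  1. -0.] F [-0.4  0.2  0.2] open 0.752 t 17.62
```

View pics/w11.png

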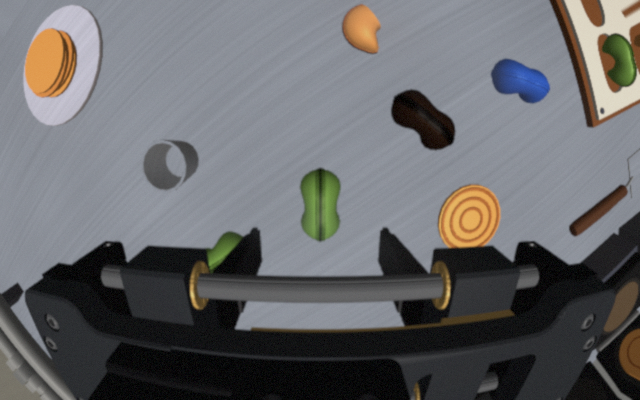

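>>> move_arm --rows '[{"tx":0.15,"ty":2,"tz":-0.12,"rx":0,"ry":0,"rz":0,"grip":75},{"tx":0,"ty":3,"tz":0,"rx":0,"ry":0,"rz":0,"grip":75},{"tx":0,"ty":3,"tz":0,"rx":0,"ry":0,"rz":0,"grip":75},{"tx":0,"ty":1.5,"tz":0,"rx":0,"ry":0,"rz":0,"grip":75},{"tx":0,"ty":1,"tz":0,"rx":0,"ry":0,"rz":0,"grip":75},{"tx":0,"ty":0.2,"tz":0,"rx":0,"ry":0,"rz":0,"grip":75},{"tx":0,"ty":0,"tz":0,"rx":0,"ry":0,"rz":0,"grip":75},{"tx":0,"ty":0,"tz":0,"rx":0,"ry":0,"rz":0,"grip":75}]'

```text
t: 18.28
eef_pos: [557.1, -197.8, 31.6]
tcp_rot: [-1.572, -0.0, 0.961]
ft_force: [-0.9, 0.0, 1.1]
opening: 0.75
```

>>> move_arm --rows '[{"tx":0,"ty":0,"tz":0,"rx":0,"ry":0,"rz":0,"grip":50},{"tx":0,"ty":0,"tz":0,"rx":0,"ry":0,"rz":0,"grip":40},{"tx":0,"ty":0,"tz":0,"rx":0,"ry":0,"rz":0,"grip":30},{"tx":0,"ty":0,"tz":0,"rx":0,"ry":0,"rz":0,"grip":20},{"tx":0,"ty":0,"tz":0,"rx":0,"ry":0,"rz":0,"grip":10},{"tx":0,"ty":0,"tz":0,"rx":0,"ry":0,"rz":0,"grip":10},{"tx":0,"ty":0,"tz":0,"rx":0,"ry":0,"rz":0,"grip":10}]'

```text
t: 18.87
eef_pos: [556.6, -197.6, 30.7]
tcp_rot: [-1.571, 0.0, 0.96]
ft_force: [-0.6, -0.1, 1.3]
opening: 0.355
```

```bash
python3 - <<'E'
from h import *
go(531.7,215.1,30.5,78.5)
E
```

```text
at [ 556.6 -197.6   30.7] yaw 55.01 shift cm [3.238e+01 2.000e-02 2.571e+01] rows 12 each [2.7  0.   2.14] ry total rad -0.41 down in tool [0. 1. 0.] F [-0.6 -0.1  1.3] open 0.355 t 18.87
```

>>> move_arm --rows '[{"tx":0,"ty":-1,"tz":0,"rx":0,"ry":0,"rz":0,"grip":10},{"tx":0,"ty":-2,"tz":0,"rx":0,"ry":0,"rz":0,"grip":10},{"tx":0,"ty":-3,"tz":0,"rx":0,"ry":-0.1025,"rz":0,"grip":10},{"tx":0,"ty":-3,"tz":0,"rx":0,"ry":-0.1025,"rz":0,"grip":10},{"tx":0,"ty":-1,"tz":0,"rx":0,"ry":-0.1025,"rz":0,"grip":10},{"tx":0,"ty":0,"tz":0,"rx":0,"ry":-0.1025,"rz":0,"grip":10},{"tx":1.5,"ty":0,"tz":0.2,"rx":0,"ry":0,"rz":0,"grip":10},{"tx":3.08,"ty":0,"tz":0.86,"rx":0,"ry":0,"rz":0,"grip":10},{"tx":3.08,"ty":0,"tz":0.86,"rx":0,"ry":0,"rz":0,"grip":10},{"tx":3.08,"ty":0,"tz":0.86,"rx":0,"ry":0,"rz":0,"grip":10}]'

```text
t: 19.7
eef_pos: [550.1, -85.1, 130.6]
tcp_rot: [-1.57, -0.0, 1.366]
ft_force: [1.3, -1.2, 0.0]
opening: 0.356
```

>>> move_arm --rows '[{"tx":3.08,"ty":0,"tz":0.86,"rx":0,"ry":0,"rz":0,"grip":10},{"tx":3.08,"ty":0,"tz":0.86,"rx":0,"ry":0,"rz":0,"grip":10},{"tx":3.08,"ty":0,"tz":0.86,"rx":0,"ry":0,"rz":0,"grip":10},{"tx":3.08,"ty":0,"tz":0.86,"rx":0,"ry":0,"rz":0,"grip":10},{"tx":3.08,"ty":0,"tz":0.86,"rx":0,"ry":0,"rz":0,"grip":10},{"tx":3.08,"ty":0,"tz":0.86,"rx":0,"ry":0,"rz":0,"grip":10},{"tx":3.08,"ty":0,"tz":0.86,"rx":0,"ry":0,"rz":0,"grip":10},{"tx":3.08,"ty":0,"tz":0.86,"rx":0,"ry":0,"rz":0,"grip":10},{"tx":3.08,"ty":0,"tz":0.86,"rx":0,"ry":0,"rz":0,"grip":10},{"tx":1.5,"ty":0,"tz":0.2,"rx":0,"ry":0,"rz":0,"grip":10}]'

```text
t: 20.53
eef_pos: [529.7, 219.0, 130.7]
tcp_rot: [-1.57, 0.0, 1.369]
ft_force: [0.2, -1.0, 0.4]
opening: 0.355
```

>>> move_arm --rows '[{"tx":0,"ty":0,"tz":0,"rx":0,"ry":0,"rz":0,"grip":10},{"tx":0,"ty":0,"tz":0,"rx":0,"ry":0,"rz":0,"grip":10},{"tx":0,"ty":0,"tz":0,"rx":0,"ry":0,"rz":0,"grip":10}]'

```text
t: 20.78
eef_pos: [530.8, 214.9, 130.5]
tcp_rot: [-1.57, 0.001, 1.369]
ft_force: [0.7, 0.1, -0.7]
opening: 0.357
```

```bash
python3 - <<'E'
from h import *
p,d=env.read_camera('wrist'); cv2.imwrite('pics/w12.png',p)
go(531.7,215.1,43,78.5)
E
```

```text
at [531.  214.6 130.6] yaw 78.4 shift cm [ 0.07  8.76 -0.06] rows 3 each [ 0.02  2.92 -0.02] ry total rad -0.002 down in tool [ 0.  1. -0.] F [-1.  -0.2 -0.4] open 0.358 t 20.83
```

View pics/w12.png

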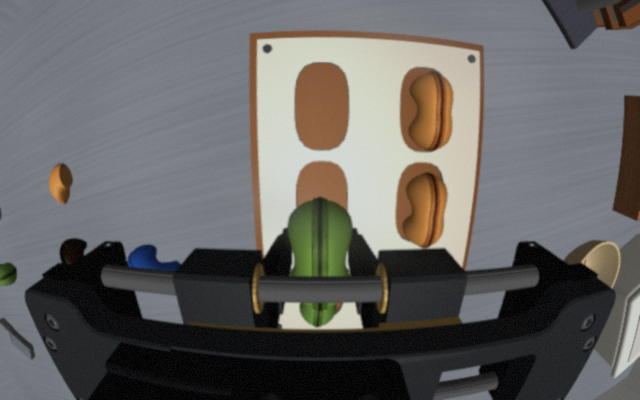

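The green cookie at (320,260) lines up with the middle pocket of the green row, and the golden ones at (425,110) and (421,205) are seated. I'll lower, let go and retreat.

>>> move_arm --rows '[{"tx":0.05,"ty":2,"tz":-0.05,"rx":0,"ry":0,"rz":0,"grip":10},{"tx":0,"ty":2.5,"tz":0,"rx":0,"ry":0,"rz":0,"grip":10},{"tx":0,"ty":2,"tz":0,"rx":0,"ry":0,"rz":0,"grip":10},{"tx":0,"ty":0.5,"tz":0,"rx":0,"ry":0,"rz":0,"grip":10},{"tx":0,"ty":0.7,"tz":0,"rx":0,"ry":0,"rz":0,"grip":10},{"tx":0,"ty":0.6,"tz":0,"rx":0,"ry":0,"rz":0,"grip":10},{"tx":0,"ty":0.3,"tz":0,"rx":0,"ry":0,"rz":0,"grip":10},{"tx":0,"ty":0.1,"tz":0,"rx":0,"ry":0,"rz":0,"grip":10},{"tx":0,"ty":0,"tz":0,"rx":0,"ry":0,"rz":0,"grip":10},{"tx":0,"ty":0,"tz":0,"rx":0,"ry":0,"rz":0,"grip":10}]'

```text
t: 21.67
eef_pos: [532.1, 215.8, 44.1]
tcp_rot: [-1.572, -0.0, 1.37]
ft_force: [0.2, -0.2, -1.2]
opening: 0.357
```

```bash
python3 - <<'E'
from h import *
go(531.7,215.1,43,78.5)
E
```

```text
at [532.1 215.8  44.1] yaw 78.49 shift cm [-0.07  0.11  0.02] rows 1 each [-0.07  0.11  0.02] ry total rad -0.0 down in tool [-0.     1.     0.001] F [ 0.2 -0.2 -1.2] open 0.357 t 21.67
```

>>> move_arm --rows '[{"tx":0,"ty":0.1,"tz":0,"rx":0,"ry":0,"rz":0,"grip":10},{"tx":0,"ty":0,"tz":0,"rx":0,"ry":0,"rz":0,"grip":10},{"tx":0,"ty":0,"tz":0,"rx":0,"ry":0,"rz":0,"grip":38},{"tx":0,"ty":0,"tz":0,"rx":0,"ry":0,"rz":0,"grip":45},{"tx":0,"ty":0,"tz":0,"rx":0,"ry":0,"rz":0,"grip":55},{"tx":0,"ty":0,"tz":0,"rx":0,"ry":0,"rz":0,"grip":60},{"tx":0,"ty":0,"tz":0,"rx":0,"ry":0,"rz":0,"grip":60},{"tx":0,"ty":-1,"tz":0,"rx":0,"ry":0,"rz":0,"grip":60},{"tx":0,"ty":-3,"tz":0,"rx":0,"ry":0,"rz":0,"grip":60},{"tx":0,"ty":-3,"tz":0,"rx":0,"ry":0,"rz":0,"grip":60}]'

```text
t: 22.5
eef_pos: [531.3, 215.5, 113.2]
tcp_rot: [-1.569, 0.001, 1.37]
ft_force: [0.1, -0.2, -0.6]
opening: 0.6
```

```bash
python3 - <<'E'
from h import *
p,d=env.read_camera('wrist'); cv2.imwrite('pics/w13.png',p)
p,d=env.read_camera('side'); cv2.imwrite('pics/s13.png',cv2.resize(p[220:400,150:420],None,fx=2.8,fy=2.8))
go(545,-307.5,140,0)
E
```

```text
at [533.6 216.3 117.3] yaw 78.5 shift cm [-51.09  -2.36 -11.58] rows 15 each [-3.41 -0.16 -0.77] ry total rad 1.37 down in tool [-0.003  1.     0.006] F [0.6 0.1 0.5] open 0.6 t 22.6
```

View pics/w13.png

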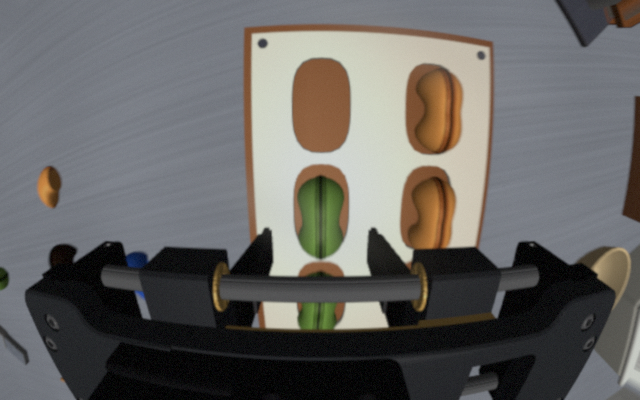

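>>> move_arm --rows '[{"tx":-1.5,"ty":-1,"tz":-0.3,"rx":0,"ry":0,"rz":0,"grip":75},{"tx":-3.2,"ty":-1,"tz":-0.73,"rx":0,"ry":0,"rz":0,"grip":75},{"tx":-3.2,"ty":-0.4,"tz":-0.73,"rx":0,"ry":0,"rz":0,"grip":75},{"tx":-3.2,"ty":0,"tz":-0.73,"rx":0,"ry":0,"rz":0,"grip":75},{"tx":-3.2,"ty":0,"tz":-0.73,"rx":0,"ry":0,"rz":0,"grip":75},{"tx":-3.2,"ty":0,"tz":-0.73,"rx":0,"ry":0,"rz":0,"grip":75},{"tx":-3.2,"ty":0,"tz":-0.73,"rx":0,"ry":0,"rz":0,"grip":75},{"tx":-3.2,"ty":0,"tz":-0.73,"rx":0,"ry":0,"rz":0,"grip":75},{"tx":-3.2,"ty":0,"tz":-0.73,"rx":0,"ry":0,"rz":0,"grip":75},{"tx":-3.2,"ty":0,"tz":-0.73,"rx":0,"ry":0,"rz":0,"grip":75}]'

```text
t: 23.43
eef_pos: [538.4, -96.5, 136.8]
tcp_rot: [-1.571, 0.0, 1.37]
ft_force: [-0.1, 0.0, 0.5]
opening: 0.748
```

>>> move_arm --rows '[{"tx":-3.2,"ty":0,"tz":-0.73,"rx":0,"ry":0,"rz":0,"grip":75},{"tx":-3.2,"ty":0,"tz":-0.73,"rx":0,"ry":0,"rz":0,"grip":75},{"tx":-3.2,"ty":0,"tz":-0.73,"rx":0,"ry":0,"rz":0,"grip":75},{"tx":-3.2,"ty":0,"tz":-0.73,"rx":0,"ry":0,"rz":0,"grip":75},{"tx":-3.2,"ty":0,"tz":-0.73,"rx":0,"ry":0,"rz":0,"grip":75},{"tx":-3.2,"ty":0,"tz":-0.73,"rx":0,"ry":0,"rz":0,"grip":75},{"tx":-1.5,"ty":0,"tz":-0.3,"rx":0,"ry":0,"rz":0,"grip":75},{"tx":0,"ty":0,"tz":0,"rx":0,"ry":0.114,"rz":0,"grip":75},{"tx":0,"ty":0,"tz":0,"rx":0,"ry":0.114,"rz":0,"grip":75},{"tx":0,"ty":0,"tz":0,"rx":0,"ry":0.114,"rz":0,"grip":75}]'

```text
t: 24.27
eef_pos: [543.0, -307.0, 136.5]
tcp_rot: [-1.57, -0.0, 1.022]
ft_force: [-0.3, 0.1, 0.4]
opening: 0.751
```

>>> move_arm --rows '[{"tx":0,"ty":0,"tz":0,"rx":0,"ry":0.114,"rz":0,"grip":75},{"tx":0,"ty":0,"tz":0,"rx":0,"ry":0.114,"rz":0,"grip":75},{"tx":0,"ty":0,"tz":0,"rx":0,"ry":0.114,"rz":0,"grip":75},{"tx":0,"ty":0,"tz":0,"rx":0,"ry":0.114,"rz":0,"grip":75},{"tx":0,"ty":0,"tz":0,"rx":0,"ry":0.114,"rz":0,"grip":75},{"tx":0,"ty":0,"tz":0,"rx":0,"ry":0.114,"rz":0,"grip":75},{"tx":0,"ty":0,"tz":0,"rx":0,"ry":0.114,"rz":0,"grip":75},{"tx":0,"ty":0,"tz":0,"rx":0,"ry":0.114,"rz":0,"grip":75},{"tx":0,"ty":0,"tz":0,"rx":0,"ry":0.114,"rz":0,"grip":75},{"tx":0,"ty":0,"tz":0,"rx":0,"ry":0,"rz":0,"grip":75}]'

```text
t: 25.1
eef_pos: [543.2, -306.5, 136.7]
tcp_rot: [-1.571, 0.0, -0.003]
ft_force: [0.1, 0.3, 0.5]
opening: 0.749
```

>>> move_arm --rows '[{"tx":0,"ty":0,"tz":0,"rx":0,"ry":0,"rz":0,"grip":75},{"tx":0,"ty":0,"tz":0,"rx":0,"ry":0,"rz":0,"grip":75}]'

```text
t: 25.27
eef_pos: [543.3, -306.8, 136.7]
tcp_rot: [-1.571, 0.0, 0.006]
ft_force: [-0.0, -0.1, -1.5]
opening: 0.749
```

```bash
python3 - <<'E'
from h import *
cal=env.calibration('wrist')
p,d=env.read_camera('wrist'); cv2.imwrite('pics/w14.png',p)
wcookies(p,cal)
go(545,-307.5,30.5,0)
E
```

```text
gold [539.  93.] 1806 ctr [ 770.3 -196.4] [221.7  42.1] mean [ 765.  -189.4] long yaw 86.6
gold [ 70. 237.] 2134 ctr [ 242.2 -350.1] [102.3  63.8] mean [ 246.2 -351.3] long yaw -161.5
green [322. 205.] 2192 ctr [ 546.2 -309.3] [33.  63.4] mean [ 546.2 -308.2] long yaw 89.9
at [ 543.3 -306.9  136.7] yaw 0.3 shift cm [ 0.17 10.62 -0.06] rows 4 each [ 0.04  2.65 -0.02] ry total rad 0.005 down in tool [0. 1. 0.] F [ 0.6 -0.2  0. ] open 0.75 t 25.32
```

View pics/w14.png

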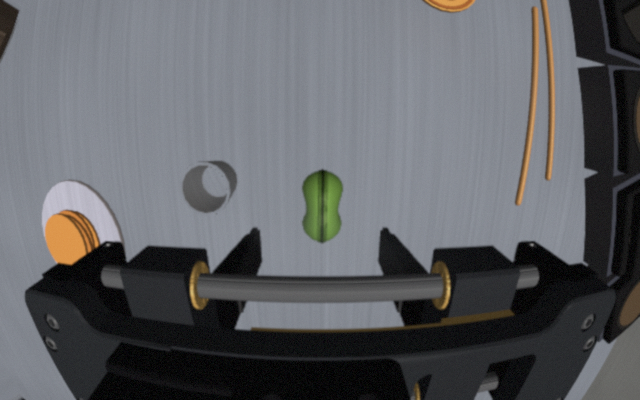

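The green cookie is at (322,205), and the cup at (208,187) is well clear of the left finger.

>>> move_arm --rows '[{"tx":0.22,"ty":2,"tz":-0.13,"rx":0,"ry":0,"rz":0,"grip":75},{"tx":0,"ty":3,"tz":0,"rx":0,"ry":0,"rz":0,"grip":75},{"tx":0,"ty":3,"tz":0,"rx":0,"ry":0,"rz":0,"grip":75},{"tx":0,"ty":1.5,"tz":0,"rx":0,"ry":0,"rz":0,"grip":75},{"tx":0,"ty":0.9,"tz":0,"rx":0,"ry":0,"rz":0,"grip":75},{"tx":0,"ty":0.2,"tz":0,"rx":0,"ry":0,"rz":0,"grip":75},{"tx":0,"ty":0,"tz":0,"rx":0,"ry":0,"rz":0,"grip":75},{"tx":0,"ty":0,"tz":0,"rx":0,"ry":0,"rz":0,"grip":75}]'

```text
t: 25.98
eef_pos: [546.0, -308.7, 31.7]
tcp_rot: [-1.572, -0.001, 0.003]
ft_force: [0.2, -0.5, 0.2]
opening: 0.748
```

>>> move_arm --rows '[{"tx":0,"ty":0,"tz":0,"rx":0,"ry":0,"rz":0,"grip":50},{"tx":0,"ty":0,"tz":0,"rx":0,"ry":0,"rz":0,"grip":40},{"tx":0,"ty":0,"tz":0,"rx":0,"ry":0,"rz":0,"grip":30},{"tx":0,"ty":0,"tz":0,"rx":0,"ry":0,"rz":0,"grip":20},{"tx":0,"ty":0,"tz":0,"rx":0,"ry":0,"rz":0,"grip":10},{"tx":0,"ty":0,"tz":0,"rx":0,"ry":0,"rz":0,"grip":10},{"tx":0,"ty":0,"tz":0,"rx":0,"ry":0,"rz":0,"grip":10}]'

```text
t: 26.57
eef_pos: [545.5, -308.4, 30.7]
tcp_rot: [-1.571, -0.0, 0.002]
ft_force: [0.4, 0.1, 0.5]
opening: 0.355
```

```bash
python3 - <<'E'
from h import *
go(448.4,232,30.5,78.5)
E
```

```text
at [ 545.5 -308.4   30.7] yaw 0.12 shift cm [-9.600e+00  1.000e-02  5.406e+01] rows 16 each [-0.6   0.    3.38] ry total rad -1.368 down in tool [-0.  1.  0.] F [0.4 0.1 0.5] open 0.355 t 26.57
```

>>> move_arm --rows '[{"tx":0,"ty":-1,"tz":0,"rx":0,"ry":0,"rz":0,"grip":10},{"tx":0,"ty":-2,"tz":0,"rx":0,"ry":0,"rz":0,"grip":10},{"tx":0,"ty":-3,"tz":0,"rx":0,"ry":-0.114,"rz":0,"grip":10},{"tx":0,"ty":-3,"tz":0,"rx":0,"ry":-0.114,"rz":0,"grip":10},{"tx":0,"ty":-1,"tz":0,"rx":0,"ry":-0.114,"rz":0,"grip":10},{"tx":0,"ty":0,"tz":0,"rx":0,"ry":-0.114,"rz":0,"grip":10},{"tx":0,"ty":0,"tz":0,"rx":0,"ry":-0.114,"rz":0,"grip":10},{"tx":0,"ty":0,"tz":0,"rx":0,"ry":-0.114,"rz":0,"grip":10},{"tx":0,"ty":0,"tz":0,"rx":0,"ry":-0.114,"rz":0,"grip":10},{"tx":0,"ty":0,"tz":0,"rx":0,"ry":-0.114,"rz":0,"grip":10}]'

```text
t: 27.4
eef_pos: [545.5, -308.3, 131.4]
tcp_rot: [-1.571, 0.0, 0.92]
ft_force: [0.5, -0.3, -0.4]
opening: 0.358
```

>>> move_arm --rows '[{"tx":0,"ty":0,"tz":0,"rx":0,"ry":-0.114,"rz":0,"grip":10},{"tx":0,"ty":0,"tz":0,"rx":0,"ry":-0.114,"rz":0,"grip":10},{"tx":0,"ty":0,"tz":0,"rx":0,"ry":-0.114,"rz":0,"grip":10},{"tx":0,"ty":0,"tz":0,"rx":0,"ry":-0.114,"rz":0,"grip":10},{"tx":1.5,"ty":0,"tz":0.6,"rx":0,"ry":0,"rz":0,"grip":10},{"tx":3,"ty":0,"tz":1.19,"rx":0,"ry":0,"rz":0,"grip":10},{"tx":3,"ty":0,"tz":1.19,"rx":0,"ry":0,"rz":0,"grip":10},{"tx":3,"ty":0,"tz":1.19,"rx":0,"ry":0,"rz":0,"grip":10},{"tx":3,"ty":0,"tz":1.19,"rx":0,"ry":0,"rz":0,"grip":10}]'

```text
t: 28.15
eef_pos: [519.4, -164.1, 131.3]
tcp_rot: [-1.571, 0.0, 1.37]
ft_force: [0.5, -0.1, 0.7]
opening: 0.359
```

>>> move_arm --rows '[{"tx":3,"ty":0,"tz":1.19,"rx":0,"ry":0,"rz":0,"grip":10},{"tx":3,"ty":0,"tz":1.19,"rx":0,"ry":0,"rz":0,"grip":10},{"tx":3,"ty":0,"tz":1.19,"rx":0,"ry":0,"rz":0,"grip":10},{"tx":3,"ty":0,"tz":1.19,"rx":0,"ry":0,"rz":0,"grip":10},{"tx":3,"ty":0,"tz":1.19,"rx":0,"ry":0,"rz":0,"grip":10},{"tx":3,"ty":0,"tz":1.19,"rx":0,"ry":0,"rz":0,"grip":10},{"tx":3,"ty":0,"tz":1.19,"rx":0,"ry":0,"rz":0,"grip":10},{"tx":3,"ty":0,"tz":1.19,"rx":0,"ry":0,"rz":0,"grip":10},{"tx":3,"ty":0,"tz":1.19,"rx":0,"ry":0,"rz":0,"grip":10}]'

```text
t: 28.9
eef_pos: [468.4, 122.0, 131.3]
tcp_rot: [-1.572, -0.0, 1.37]
ft_force: [1.3, 0.3, -0.0]
opening: 0.358
```

>>> move_arm --rows '[{"tx":3,"ty":0,"tz":1.19,"rx":0,"ry":0,"rz":0,"grip":10},{"tx":3,"ty":0,"tz":1.19,"rx":0,"ry":0,"rz":0,"grip":10},{"tx":3,"ty":0,"tz":1.19,"rx":0,"ry":0,"rz":0,"grip":10},{"tx":1.5,"ty":0,"tz":0.6,"rx":0,"ry":0,"rz":0,"grip":10},{"tx":0,"ty":0,"tz":0,"rx":0,"ry":0,"rz":0,"grip":10},{"tx":0,"ty":0,"tz":0,"rx":0,"ry":0,"rz":0,"grip":10},{"tx":0,"ty":0,"tz":0,"rx":0,"ry":0,"rz":0,"grip":10},{"tx":0,"ty":0,"tz":0,"rx":0,"ry":0,"rz":0,"grip":10}]'

```text
t: 29.57
eef_pos: [449.2, 230.8, 130.8]
tcp_rot: [-1.571, 0.0, 1.369]
ft_force: [0.2, -0.8, 0.1]
opening: 0.357
```

```bash
python3 - <<'E'
from h import *
p,d=env.read_camera('wrist'); cv2.imwrite('pics/w15.png',p)
go(448.4,232,43,78.5)
E
```

```text
at [449.2 230.7 130.8] yaw 78.41 shift cm [0.11 8.78 0.1 ] rows 3 each [0.04 2.93 0.03] ry total rad -0.002 down in tool [0. 1. 0.] F [-0.3 -0.3 -0.1] open 0.358 t 29.62
```

View pics/w15.png

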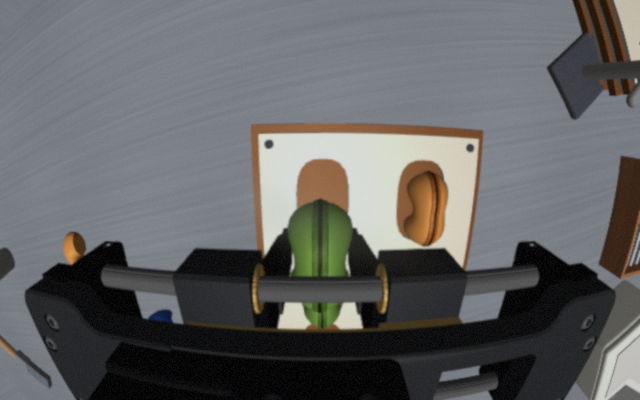

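Aligned over the last pocket at (322,180). Lowering.

>>> move_arm --rows '[{"tx":0.06,"ty":2,"tz":0.1,"rx":0,"ry":0,"rz":0,"grip":10},{"tx":0,"ty":2.5,"tz":0,"rx":0,"ry":0,"rz":0,"grip":10},{"tx":0,"ty":2,"tz":0,"rx":0,"ry":0,"rz":0,"grip":10},{"tx":0,"ty":0.5,"tz":0,"rx":0,"ry":0,"rz":0,"grip":10},{"tx":0,"ty":0.7,"tz":0,"rx":0,"ry":0,"rz":0,"grip":10},{"tx":0,"ty":0.6,"tz":0,"rx":0,"ry":0,"rz":0,"grip":10},{"tx":0,"ty":0.3,"tz":0,"rx":0,"ry":0,"rz":0,"grip":10},{"tx":0,"ty":0.1,"tz":0,"rx":0,"ry":0,"rz":0,"grip":10},{"tx":0,"ty":0,"tz":0,"rx":0,"ry":0,"rz":0,"grip":10},{"tx":0,"ty":0,"tz":0,"rx":0,"ry":0,"rz":0,"grip":10}]'

```text
t: 30.45
eef_pos: [448.2, 232.6, 44.1]
tcp_rot: [-1.572, -0.0, 1.37]
ft_force: [0.1, 0.4, 0.1]
opening: 0.357
```

```bash
python3 - <<'E'
from h import *
go(448.4,232,43,78.5)
E
```

```text
at [448.2 232.6  44.1] yaw 78.5 shift cm [-0.06  0.11 -0.03] rows 1 each [-0.06  0.11 -0.03] ry total rad -0.0 down in tool [-0.     1.     0.001] F [0.1 0.4 0.1] open 0.357 t 30.45
```

>>> move_arm --rows '[{"tx":0,"ty":0.1,"tz":0,"rx":0,"ry":0,"rz":0,"grip":10},{"tx":0,"ty":0,"tz":0,"rx":0,"ry":0,"rz":0,"grip":10},{"tx":0,"ty":0,"tz":0,"rx":0,"ry":0,"rz":0,"grip":38},{"tx":0,"ty":0,"tz":0,"rx":0,"ry":0,"rz":0,"grip":45},{"tx":0,"ty":0,"tz":0,"rx":0,"ry":0,"rz":0,"grip":55},{"tx":0,"ty":0,"tz":0,"rx":0,"ry":0,"rz":0,"grip":60},{"tx":0,"ty":0,"tz":0,"rx":0,"ry":0,"rz":0,"grip":60},{"tx":0,"ty":-1,"tz":0,"rx":0,"ry":0,"rz":0,"grip":60},{"tx":0,"ty":-3,"tz":0,"rx":0,"ry":0,"rz":0,"grip":60},{"tx":0,"ty":-3,"tz":0,"rx":0,"ry":0,"rz":0,"grip":60}]'

```text
t: 31.28
eef_pos: [447.4, 232.3, 113.3]
tcp_rot: [-1.569, 0.001, 1.37]
ft_force: [0.2, -0.4, -0.1]
opening: 0.596
```

>>> move_arm --rows '[{"tx":-1.5,"ty":-3,"tz":0,"rx":0,"ry":0,"rz":0,"grip":60},{"tx":-3,"ty":-2,"tz":0,"rx":0,"ry":0,"rz":0,"grip":60},{"tx":-3,"ty":-1,"tz":0,"rx":0,"ry":0,"rz":0,"grip":60},{"tx":-3,"ty":0,"tz":0,"rx":0,"ry":0,"rz":0,"grip":60},{"tx":-3,"ty":0,"tz":0,"rx":0,"ry":0,"rz":0,"grip":60},{"tx":-3,"ty":0,"tz":0,"rx":0,"ry":0,"rz":0,"grip":60},{"tx":-3,"ty":0,"tz":0,"rx":0,"ry":0,"rz":0,"grip":60},{"tx":-3,"ty":0,"tz":0,"rx":0,"ry":0,"rz":0,"grip":60},{"tx":-3,"ty":0,"tz":0,"rx":0,"ry":0,"rz":0,"grip":60},{"tx":-1,"ty":0,"tz":0,"rx":0,"ry":0,"rz":0,"grip":60}]'

```text
t: 32.12
eef_pos: [394.4, -29.6, 173.3]
tcp_rot: [-1.571, 0.0, 1.368]
ft_force: [0.1, -0.6, -0.1]
opening: 0.602
```

>>> move_arm --rows '[{"tx":0,"ty":0,"tz":0,"rx":0,"ry":0,"rz":0,"grip":60},{"tx":0,"ty":0,"tz":0,"rx":0,"ry":0,"rz":0,"grip":60},{"tx":0,"ty":0,"tz":0,"rx":0,"ry":0,"rz":0,"grip":60}]'

```text
t: 32.37
eef_pos: [395.3, -26.6, 172.9]
tcp_rot: [-1.571, 0.0, 1.37]
ft_force: [0.0, -1.0, 0.4]
opening: 0.602
```

```bash
python3 - <<'E'
from h import *
for n in ['top','side']:
    cal=env.calibration(n); p,d=env.read_camera(n); cv2.imwrite(f'pics/{n}_end.png',p)
    P=cloud(n,d,cal)
    for k,m in masks(p).items():
        # cookie pixels in the tray: above 27 mm
        m=((m>0)&(d>0)&(P[...,2]>27)&(P[...,2]<75)&(P[...,1]>150)&(P[...,1]<380)&(P[...,0]<700)&(P[...,0]>380)).astype(np.uint8)
        N,l,s,c=cv2.connectedComponentsWithStats(m)
        for i in range(1,N):
            if s[i,4]>100:
                q=P[l==i]; r=cv2.minAreaRect(q[:,:2].astype(np.float32)); print(n,k,c[i].round(),np.round(r[0],1),np.round(r[1],0),round(r[2],1),'ztop',np.percentile(q[:,2],98).round(1))
print(env.state()['eef_pos'],env.state()['t'])
E
```

```text
top gold [184. 163.] [630.5 286.1] [31. 64.] 80.9 ztop 61.2
top gold [175. 204.] [548.6 301.4] [33. 64.] 77.2 ztop 60.7
top gold [166. 245.] [466.1 318.4] [33. 65.] 77.3 ztop 61.3
top green [228. 173.] [610.  197.1] [33. 61.] 74.0 ztop 60.9
top green [218. 212.] [531.1 214. ] [31. 60.] 78.6 ztop 61.4
top green [209. 254.] [448.8 230.6] [33. 60.] 79.6 ztop 60.8
side gold [232. 307.] [630.7 293.6] [31. 63.] 87.6 ztop 60.2
side gold [274. 326.] [548.  308.1] [31. 63.] 80.6 ztop 60.0
side gold [320. 348.] [466.1 324.8] [31. 64.] 80.2 ztop 60.0
side green [264. 271.] [609.1 203.1] [29. 60.] 76.7 ztop 60.1
side green [302. 287.] [530.3 220.1] [29. 62.] 77.5 ztop 60.2
side green [344. 305.] [447.3 236.4] [30. 62.] 77.3 ztop 60.1
[395.27745398 -26.35669567 172.75573739] 32.4667
```

View pics/top_end.png

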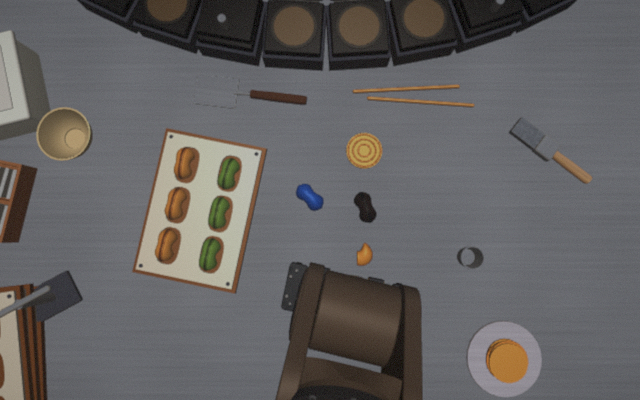

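View pics/side_end.png

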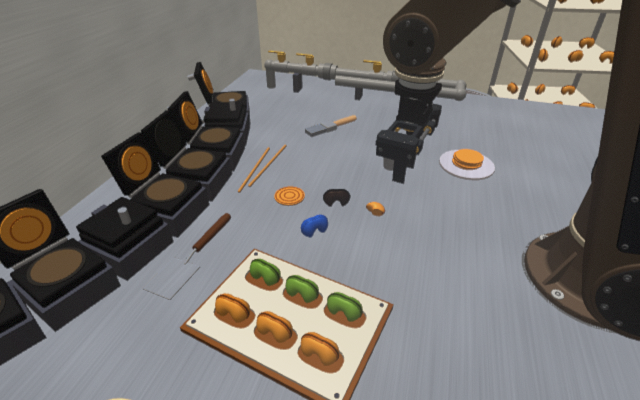

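All six cookies are seated, with their tops at about 60 mm. The scorched cookie, broken cookie and wafer are at their starting pixels, and the arm is clear. Handing in.

```bash
python3 -c "
from cell import env
print(env.job_done())"
```

```text
the job is handed in; nothing more can be done
None
```

I put the two golden cookies in the golden row and the two green ones in the green row, one to each of the four empty pockets. I lowered each to its seated height before letting go. The job was handed in at about 32.5 s of the 104 s allowed; no verdict is reported.

**Last checks (top and side cameras):**
- **Cookies:** all six stand upright and lengthwise with their crowns at about 60–61 mm, which is the seated height. Their measured centres are within about 4 mm of the pocket centres. The two views disagree by about 6 mm across the row, because each camera sees a different side of the cookie; the true centres lie between.
- **Other things:** the scorched, broken and blue cookies, the wafer and the cup show at the same pixels as at the start. The two cookies already in the tray did not move visibly.
- **Forces and arm:** wrist force stayed under about 3 N in every reading, and the arm ended clear of everything.

**Disagreements and failed steps:** the wrist and top cameras disagreed by 1–2 mm on the pocket positions, so I aimed between them. My first three move calls were refused because each row needs all its fields, and nothing moved.

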